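# Refill the spring bench's spacer feeder

### The job

Refill the spacer feeder: flip its spring cover open until it snaps over to its open stop, drop every short spacer from the blue compartment tray end to end down the tube, and set the follower weight in on top of the stack, knob up. Then flip the cover over again so that it snaps shut, leaving the nut, the long spacer and the other things on the bench where they are.

Things in the scene. Friction and masses are not known exactly. Their poses are not given: they have to be found in the camera images.
- magazine: Spacer feeder, fixed to the bench: blue slide housing, 40 mm high, on a 150 x 90 mm foot plate, with an upright round steel tube with sight slots down its +y and -y sides. Origin on the bench on the tube's axis; z up along the tube, the cover's knob on the -x side when shut, its hinge on the +x side. Stack floor at z = 40 mm, round bore 36 mm wide; nothing but the cover stands above the rim
- mouth (a point): Centre of the tube's open mouth at the rim, 250 mm above the bench; axes as the feeder's. The mouth is a funnel, 52 mm wide inside and 58 mm outside at the rim, narrowing to the 36 mm bore 16 mm below it. The cover's hinge line runs along y, 34 mm to +x of this point and 2 mm above it
- flap (a joint): Angle of the cover, a 3 mm plate 62 x 56 mm hinged at its +x edge: 0 = shut, level on the rim; 1.9 rad = at its open stop, leaning 19 degrees back beyond the hinge, 76 mm high (knob then behind it, 61 mm above and 77 mm to +x of the mouth). An over-centre spring holds it at either stop and throws it across past about 1.0 rad; 0.13 N m starts it (2 N up on the knob when shut, 3 N forward on it when open)
- flap_knob (a point): Centre of the black ball knob, 16 mm across, on an 8 mm stem on the 22 mm wide tab at the cover's -x edge, 70 mm from the hinge and 22 mm above the plate's mid-plane; the tab ends flush with the knob's front. Pinch it and lead it up and over round the hinge (a level push on it when shut only jams); when open, it can also be pushed level from behind, towards the mouth
- tray: Blue compartment tray fixed to the bench, 156 (x) x 234 (y) x 16 mm high, floor 4 mm thick, 2 x 3 compartments about 72 x 72 mm, outer walls 16 mm and dividers 14 mm above the bench. Origin under its centre
- spacer1_c (a point): Short steel spacer (tube), 32 mm outside, 17 mm bore, 30 mm high, about 130 g, standing in any compartment of the tray; 3 to 5 are there, the others are absent. Point at its centre, half-way up; z along its axis
- spacer2_c (a point): Short steel spacer (tube), 32 mm outside, 17 mm bore, 30 mm high, about 130 g, standing in any compartment of the tray; 3 to 5 are there, the others are absent. Point at its centre, half-way up; z along its axis
- spacer3_c (a point): Short steel spacer (tube), 32 mm outside, 17 mm bore, 30 mm high, about 130 g, standing in any compartment of the tray; 3 to 5 are there, the others are absent. Point at its centre, half-way up; z along its axis
- spacer4_c (a point): Short steel spacer (tube), 32 mm outside, 17 mm bore, 30 mm high, about 130 g, standing in any compartment of the tray; 3 to 5 are there, the others are absent. Point at its centre, half-way up; z along its axis
- spacer5_c (a point): Short steel spacer (tube), 32 mm outside, 17 mm bore, 30 mm high, about 130 g, standing in any compartment of the tray; 3 to 5 are there, the others are absent. Point at its centre, half-way up; z along its axis
- follower_knob (a point): Centre of the knob of the brass follower weight, which stands on the bench: round body 32 mm across and 26 mm high, a 10 mm stem, then a knob 18 mm across and 18 mm high on top, 51 mm in all, about 200 g. The point is 42 mm above its underside (9 mm below its top); z up
- nut: Stray hexagon nut, 24 mm across flats, 13 mm high, in one compartment of the tray; stays there. Origin at the centre of its underside
- long_spacer: Long steel spacer, 32 mm across, 60 mm high, standing on the bench; bystander. Origin at the centre of its underside
- spring: Extension spring lying on the bench, 25 mm across, about 145 mm long along its x; bystander
- bolt: Hexagon bolt lying on the bench, about 105 mm along its x; bystander
- wrench: Open-ended spanner lying on the bench along its x; bystander
- grease: White grease jar, 64 mm across, 75 mm high; bystander
- tape: Black roll, 60 mm across, 24 mm high; bystander
Things that resemble listed ones, but are neither listed nor needed, are in the scene too. What is meant by the part that bears follower_knob is not green or turquoise, and is the smaller of those in its own colour.

How it is judged:
On the way, in this order (a step that is already met when the one before it is completed fails the run):
1. the cover is flipped to its open stop (value of joint flap above 1.75 rad), for 0.2 s.
2. every short spacer is down the tube, end to end (horizontal distance between each of spacer1_c, spacer2_c, spacer3_c, spacer4_c, spacer5_c and mouth below 0.006 m and z of spacer1_c in the frame of magazine between 0.045 and 0.2 m and (angle between spacer1_c's own z axis and vertical below 0.25 rad or angle between spacer1_c's own z axis and vertical above 2.89 rad) and z of spacer2_c in the frame of magazine between 0.045 and 0.2 m and (angle between spacer2_c's own z axis and vertical below 0.25 rad or angle between spacer2_c's own z axis and vertical above 2.89 rad) and z of spacer3_c in the frame of magazine between 0.045 and 0.2 m and (angle between spacer3_c's own z axis and vertical below 0.25 rad or angle between spacer3_c's own z axis and vertical above 2.89 rad) and z of spacer4_c in the frame of magazine between 0.045 and 0.2 m and (angle between spacer4_c's own z axis and vertical below 0.25 rad or angle between spacer4_c's own z axis and vertical above 2.89 rad) and z of spacer5_c in the frame of magazine between 0.045 and 0.2 m and (angle between spacer5_c's own z axis and vertical below 0.25 rad or angle between spacer5_c's own z axis and vertical above 2.89 rad)), for 0.2 s.
3. the follower weight is in the tube on top of them, knob up (horizontal distance between follower_knob and mouth below 0.006 m and z of follower_knob in the frame of magazine between 0.075 and 0.246 m and angle between follower_knob's own z axis and vertical below 0.25 rad), for 0.2 s.
4. the cover is flipped shut (value of joint flap below 0.1 rad), for 0.2 s.
At the end, for the whole second after the job is handed in: Every short spacer present stands in the tube (centre within 6 mm of its axis, upright within 0.25 rad, either end up), put in while the cover stood at its open stop; the follower weight, put in last, is in the tube above them, knob up and below the rim; the cover is shut within 0.1 rad (all of step 2 and all of step 3 and value of joint flap below 0.1 rad); the robot touches nothing.
It fails at once if the nut is moved more than 30 mm from its place (distance of nut from where it was at the start of the episode above 0.03 m).
It fails at once if another bystander on the bench (long spacer, spring, bolt, spanner, grease jar, black roll) is moved more than 30 mm (distance of any of long_spacer, spring, bolt, wrench, grease, tape from where it was at the start of the episode above 0.03 m).
Of spacer1, spacer2, spacer3, spacer4, spacer5 only 3 to 5 are there at a start; the rules pass over those that are not, and their reading is None.
At some moment in a run one of spacer1, spacer2, spacer3, spacer4, spacer5 may be knocked a few centimetres aside while the robot is not near it.
It also fails if it takes over 210 s, if anything falls off the work surface, if the arm or the gripper's body presses on something with over 40 N, if the wrist force passes 120 N, or if a joint passes its speed limit or range.

### The arm

A 6-joint arm with a two-finger parallel gripper is mounted at the origin on the work surface. World frame = base frame: x ahead of the robot, y to its left, z up, the work surface at z = 0. Lengths are in m, angles in rad, forces in N, time in s.
With the tool pointing down it reaches from about 0.275 to 0.775 m from the base axis. Payload 14.6 kg.
Tool frame: the origin (TCP) lies at the very end of the fingers, on their centre line; the grasp point (between the pads) lies behind it (grip_depth is the z of the grasp point in the tool frame, in m); z points along the fingers, y is the line along which they close (so a half turn about z gives the same grasp; the last joint's range is limited). The gripper opens to 85 mm and grips with 20 to 120 N. Pads are 22 mm wide; open, the fingers measure 114 mm over their backs; the gripper's body (76 mm by 85 mm) begins 54 mm behind the grasp point. The pads swing forward as they close: fully open they stand 13 mm farther back than shut.
Start: joints at [-1.292, 0.263, -0.048, 1.259, 0, 1.415], TCP at [0.221, -0.476, 0.202] pointing down, gripper open.
Joint ranges: [-2.65, 2.65], [-0.89, 1.7], [-1.18, 1.37], [-2.13, 2.11], [-1.35, 1.29], [-3.14, 3.14]. Speed limits (rad/s): [1.89, 1.89, 2.57, 2.79, 3.14, 3.14].

### API

Orientations are given as a unit quaternion [w, x, y, z].
In Python, from station import * gives the robot as it stands.
- The arm moves only by the shell command python3 -m inch 'ROWS' [FORCE]. ROWS is JSON, a list of rows, each a list of 3 entries, a list of its own where there are three numbers: the shift along the tool's x, y, z in units of 50 mm (1.0 is 50 mm), then the turn about the tool's z in units of 6 degrees (1.0 is 6 degrees), then the opening, from 0 (shut) to 1 (fully open). A call has 1 to 12 rows; each row shifts and turns the commanded pose from where the row before left it, along the tool's axes as they then stand; what a row does not reach is not made up. A row lasts 1/10 s, in which the tool goes at most 50 mm and 8.59 degrees, less where a joint would pass 70% of its speed; a pose out of reach is approached as far as the arm can. A call is refused whole if a number of a shift passes 1 or a number of a turn 1, either way. A call with a gripper value outside its range is refused whole. The fingers move at their own pace and stop on an object; FORCE is the grip in N (left out, the last holds). Time passes only in rows, so rows that do not move let the fingers close. It gives the time, the measured TCP pose, the force, the opening and the grip force at its end, in the units of the state.
- state(): the state, without advancing time (a new reading comes with each control period).
- snapshot(name): name is "side" or "top" or "wrist"; returns a dict with "frame" (400x640x3 uint8, red, green, blue), "K" (3x3 intrinsics, pixels), "position" and "attitude" of the camera in the world. Camera axes: x right, y up, looking along -z (the intrinsics and any distortion apply to the point x, -y, -z); pixel columns grow to the right and rows downward; lengths in m; the calibration is good to about 2 mm. A picture is of the moment at which its call begins. There is no depth.
- hand_in(): hands the job in; it is judged then, once.
Trained networks look in the newest picture that a camera, given by its name, has taken for a name from the list of things; names that differ only in an ending like _2 or _b are one class to them, and where a whole thing is asked for, a point or a joint stands for the part that bears it (a point fixed in the world has none). Each returns a list of dicts, best first, with "p" (0 to 1); they miss things now and then, are a little off and sometimes report something else, mostly with a low value. They report only what shows in the picture. A call takes as long as a camera call. They do not tell look-alikes from the thing itself.
- find_in(camera, query): "box" ([left, top, right, bottom] in pixels, round what is visible of it).
The state is a dict: "time": time; "q": joint angles; "joint_velocities": joint speeds; "joint_efforts": joint torques, N m; "ee_pos": TCP position; "eef_rot": TCP orientation; "wrist_force": force on the tool from outside, world axes, zero at the start; "moment": the same for the moment, N m; "finger_gap": finger opening in m; "grasp_force": force on a finger pad.
Only numpy, scipy, OpenCV 4.12 (cv2) and the standard library are available. Lean on these libraries where they do the work, as an engineer would, in place of code of your own. Each camera call takes 0.05 s, during which the arm holds its last target. There are 200 camera calls.

## Working session

There is one attempt and no reset: what is moved stays moved. The work goes in short steps, Python scripts to look and compute and a shell command to move; the robot and the scene stay as the last step left them, time stands still between calls to the robot, and variables do not carry over. Pictures are saved under pics/ and viewed, at most 14 in all, crops included, and the job is handed in when it is done.

```bash
ls; mkdir -p pics
cat > h.py <<'E'
from station import *
import numpy as np, cv2
from scipy.spatial.transform import Rotation as R
def rot(a):
    a=np.array(a,float)
    return a if a.shape==(3,3) else R.from_quat(a[[1,2,3,0]]).as_matrix()
def ray(s,uv):
    K=np.array(s["K"]);d=np.linalg.inv(K)@[uv[0],uv[1],1]
    return np.array(s["position"]),rot(s["attitude"])@[d[0],-d[1],-d[2]]
def atz(s,uv,z):
    p,d=ray(s,uv);return p+d*(z-p[2])/d[2]
def proj(s,P):
    c=rot(s["attitude"]).T@(np.array(P)-s["position"]);k=np.array(s["K"])@[c[0],-c[1],-c[2]];return k[:2]/k[2]
def save(s,n,crop=None,f=1):
    im=s["frame"]
    if crop: im=im[crop[1]:crop[3],crop[0]:crop[2]]
    cv2.imwrite("pics/"+n,cv2.resize(im[:,:,::-1],None,fx=f,fy=f,interpolation=cv2.INTER_CUBIC))
E
python3 - <<'E'
from h import *
st=state();print({k:np.round(v,3).tolist() for k,v in st.items()})
for c in("top","side"):
    s=snapshot(c);save(s,c+"0.png");print(c,np.round(s["position"],3),np.round(s["K"],1).tolist(),[k for k in s])
    for q in["magazine","mouth","flap","flap_knob","tray","spacer1_c","follower_knob","nut","long_spacer","grease","tape","spring","bolt","wrench"]:
        try:
            for d in find_in(c,q)[:6]:
                if d["p"]>.25:print(q,np.round(d["box"]).astype(int).tolist(),round(d["p"],2))
        except Exception as e:print(q,e)
print(grip_depth if 'grip_depth' in globals() else 'nogd')
E
```

```text
pics
{'time': 0.0, 'q': [-1.292, 0.264, -0.049, 1.259, -0.0, 1.416], 'joint_velocities': [0.002, -0.001, 0.001, 0.0, 0.002, 0.0], 'joint_efforts': [-0.003, -63.761, 38.457, 0.014, -0.0, 0.0], 'ee_pos': [0.221, -0.476, 0.201], 'eef_rot': [-0.001, 0.977, 0.215, -0.0], 'wrist_force': [0.243, 0.506, 0.964], 'moment': [-0.061, -0.035, -0.008], 'grasp_force': 0.0, 'finger_gap': 0.086}
top [0.478 0.066 1.372] [[396.8, 0.0, 316.7], [0.0, 396.8, 200.8], [0.0, 0.0, 1.0]] ['frame', 'K', 'position', 'attitude']
magazine [236, 181, 275, 245] 0.57
mouth [233, 182, 278, 243] 0.97
flap [234, 192, 263, 225] 0.87
flap_knob [237, 199, 260, 228] 0.67
tray [359, 182, 437, 244] 0.72
tray [231, 182, 275, 244] 0.27
spacer1_c [339, 247, 342, 274] 0.31
follower_knob [316, 202, 322, 217] 0.56
follower_knob [299, 190, 307, 197] 0.54
follower_knob [334, 207, 350, 225] 0.49
follower_knob [289, 206, 302, 218] 0.48
nut [398, 217, 407, 227] 0.6
long_spacer [301, 162, 306, 174] 0.61
long_spacer [317, 204, 320, 215] 0.51
grease [226, 152, 249, 166] 0.71
grease [298, 164, 310, 172] 0.55
tape [395, 150, 416, 168] 0.75
t
[... 283 characters left out ...]
] 0.58
mouth [229, 218, 304, 341] 0.82
mouth [360, 204, 372, 218] 0.59
flap [231, 220, 276, 251] 0.67
flap_knob [234, 220, 274, 252] 0.89
flap_knob [291, 204, 311, 225] 0.64
tray [338, 185, 415, 251] 0.68
tray [230, 218, 304, 343] 0.37
spacer1_c [396, 194, 408, 207] 0.67
follower_knob [289, 265, 308, 294] 0.97
follower_knob [333, 232, 348, 260] 0.91
follower_knob [310, 252, 319, 273] 0.75
follower_knob [281, 253, 295, 273] 0.51
nut [383, 218, 390, 221] 0.6
long_spacer [360, 205, 368, 220] 0.31
grease [173, 267, 201, 302] 0.82
grease [369, 270, 402, 291] 0.69
tape [327, 180, 346, 194] 0.75
spring [290, 201, 313, 228] 0.77
bolt [366, 270, 404, 292] 0.47
wrench [153, 329, 222, 383] 0.82
-0.0187
```

Run:
```python
from h import *
s=snapshot("top");save(s,"topc.png",(190,130,460,290),2.9)
s=snapshot("side");save(s,"sidec.png",(140,160,440,390),2.6)
```

```text
(no output)
```

View pics/topc.png

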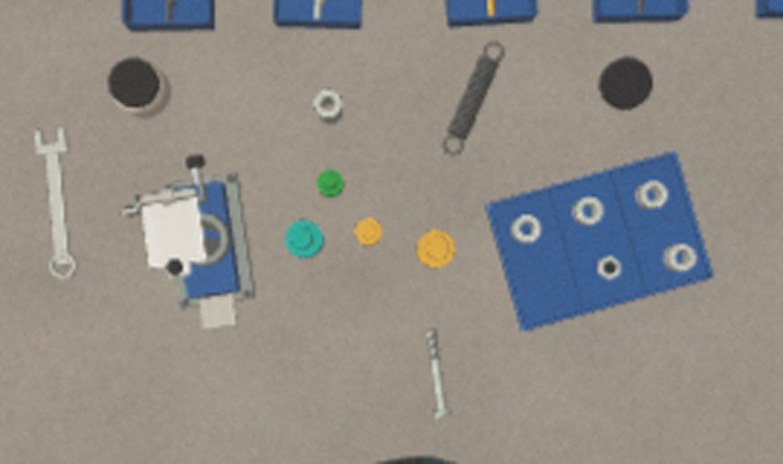

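View pics/sidec.png

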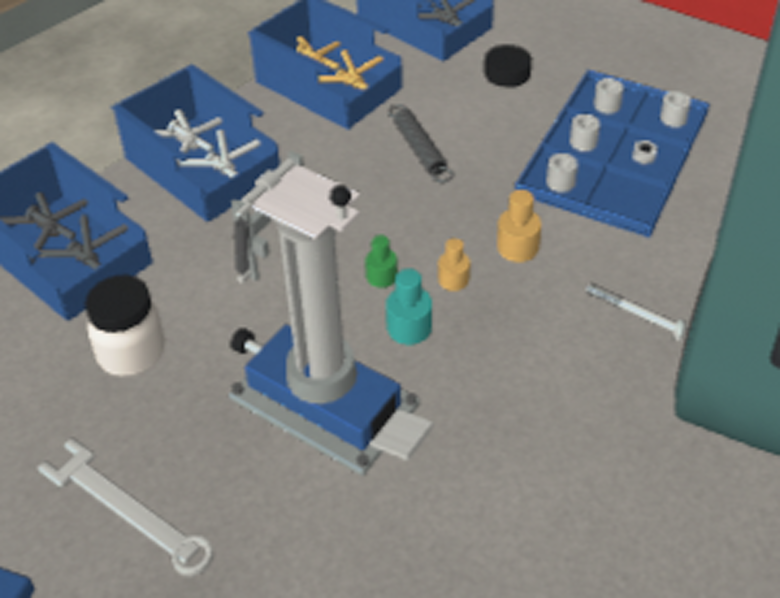

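The top view (crop pixels) shows four short spacers in the tray at (527,228), (588,210), (652,194) and (681,257). The nut is at (609,267), and the long spacer stands alone at (327,103).

Follower candidates are teal (304,239), green (330,184), large brass (436,248) and small brass (368,231). I choose the **small brass** one, since it's not green or turquoise and is the smaller of its colour. In the side view it's at (455,265).

The cover knob is at (176,267).

Run:
```python
from h import *
from scipy.optimize import least_squares
t=snapshot("top");s=snapshot("side")
T=lambda u,v:(190+u/2.9,130+v/2.9)
S=lambda u,v:(140+u/2.6,160+v/2.6)
def tri(a,b):
    f=lambda P:np.r_[proj(t,P)-a,proj(s,P)-b]
    r=least_squares(f,[.5,0,.1]);return r.x.round(4),round(np.abs(r.fun).max(),2)
print("knob",tri(T(176,267),S(341,195)))
print("follower knob",tri(T(368,231),S(455,247)), atz(t,T(368,231),.05))
print("big brass",tri(T(436,248),S(521,205)))
for n,p in dict(sp1=(527,228),sp2=(588,210),sp3=(652,194),sp4=(681,257)).items(): print(n,atz(t,T(*p),.034).round(4))
print("nut",atz(t,T(609,267),.017).round(4)); print("long",atz(t,T(327,103),.06).round(3))
c=[atz(t,T(*p),.016)[:2] for p in[(487,205),(675,153),(713,275),(523,330)]];print("tray",np.round(c,3).tolist(),np.mean(c,0))
e=c[0]-c[1];print("yaw",np.degrees(np.arctan2(e[1],e[0]))-90); e=c[0]-c[3];print(np.degrees(np.arctan2(e[1],e[0])))
# white plate
im=cv2.cvtColor(t["frame"],cv2.COLOR_RGB2HSV);m=((im[...,1]<30)&(im[...,2]>190)).astype(np.uint8)
m[:, :225]=0;m[:,275:]=0;m[:185]=0;m[232:]=0
cs,_=cv2.findContours(m,0,1);k=max(cs,key=cv2.contourArea);r=cv2.minAreaRect(k);print(r)
b=[atz(t,p,.2535) for p in cv2.boxPoints(r)];print(np.round(b,3).tolist())
# foot plate right edge
for p in[(236,177),(253,295)]:print(atz(t,T(*p),.006).round(3))
w=snapshot("wrist");print(w["position"],rot(w["attitude"]).round(2).tolist(),np.round(w["K"][0],1));
```

```text
knob (array([0.5001, 0.2499, 0.2733]), np.float64(0.28))
follower knob (array([0.5414, 0.0657, 0.0461]), np.float64(0.1)) [0.5409063  0.06543303 0.05      ]
big brass (array([ 0.5196, -0.0117,  0.0605]), np.float64(0.02))
sp1 [ 0.5417 -0.1197  0.034 ]
sp2 [ 0.5614 -0.1913  0.034 ]
sp3 [ 0.5787 -0.2665  0.034 ]
sp4 [ 0.5047 -0.2976  0.034 ]
nut [ 0.4949 -0.2171  0.017 ]
long [0.689 0.11  0.06 ]
tray [[0.571, -0.076], [0.628, -0.3], [0.483, -0.339], [0.423, -0.114]] [ 0.52628124 -0.20727996]
yaw 14.40652007996087
14.584046277015263
((249.5399627685547, 211.7799835205078), (25.45584487915039, 19.516149520874023), 81.8698959350586)
[[0.561, 0.288, 0.254], [0.568, 0.233, 0.254], [0.497, 0.224, 0.254], [0.49, 0.278, 0.254]]
[0.61  0.222 0.006]
[0.47  0.203 0.006]
[ 0.27993794 -0.44914827  0.3726824 ] [[0.42, 0.88, 0.23], [-0.91, 0.41, 0.11], [0.0, -0.26, 0.97]] [355.1   0.  316. ]
```

```bash
cat >> h.py <<'E'
def go(x,y,z,h):
    st=state();X=rot(st["eef_rot"]);cur=np.degrees(np.arctan2(X[1,0],X[0,0]))
    dt=(cur-h+180)%360-180
    c,s_=np.cos(np.radians(h)),np.sin(np.radians(h));d=np.array([x,y,z])-st["ee_pos"]
    print("turn",round(dt/6,2),"units; shift units",np.round(np.array([d[0]*c+d[1]*s_,d[0]*s_-d[1]*c,-d[2]])/.05,2),"t",round(st["time"],1),"q6",round(st["q"][5],2))
E
python3 -c "
from h import *
go(.5,.25,.34,8)"
python3 -m inch '[[[0,0,-0.7],0.9,1],[[0,0,-0.7],0.9,1],[[0,0,-0.7],1,1],[[0,0,-0.7],0,1]]' 40
```

```text
turn 2.81 units; shift units [  7.55 -13.61  -2.76] t 1.8 q6 1.42
time: 2.15
ee_pos: [0.2206, -0.4761, 0.3433]
eef_rot: [0.0, 0.998, 0.068, 0.0]
wrist_force: [-0.1, 0.3, 0.3]
finger_gap: 0.0852
grasp_force: 0.0
```

```bash
python3 -m inch '[[[0.31,-0.57,0],0,1],[[0.31,-0.57,0],0,1],[[0.31,-0.57,0],0,1],[[0.31,-0.57,0],0,1],[[0.31,-0.57,0],0,1],[[0.31,-0.57,0],0,1],[[0.31,-0.57,0],0,1],[[0.31,-0.57,0],0,1],[[0.31,-0.57,0],0,1],[[0.31,-0.57,0],0,1],[[0.31,-0.57,0],0,1],[[0.31,-0.57,0],0,1]]'
python3 -m inch '[[[0.31,-0.57,0],0,1],[[0.31,-0.57,0],0,1],[[0.31,-0.57,0],0,1],[[0.31,-0.57,0],0,1],[[0.31,-0.57,0],0,1],[[0.31,-0.57,0],0,1],[[0.31,-0.57,0],0,1],[[0.31,-0.57,0],0,1],[[0.31,-0.57,0],0,1],[[0.31,-0.57,0],0,1],[[0.31,-0.2,0],0,1],[[0.1,0,0],0,1]]'
python3 - <<'E'
from h import *
go(.5,.25,.34,8)
w=snapshot("wrist");save(w,"w1.png")
for q in("flap_knob","flap","follower_knob"):print(q,[(np.round(d["box"]).tolist(),round(d["p"],2)) for d in find_in("wrist",q)[:3]])
print(proj(w,[.5,.25,.2735]))
E
```

```text
time: 3.35
ee_pos: [0.3571, -0.1104, 0.3419]
eef_rot: [0.0, 0.998, 0.07, 0.0]
wrist_force: [0.5, -0.1, 0.3]
finger_gap: 0.0852
grasp_force: 0.0
time: 4.55
ee_pos: [0.494, 0.1792, 0.3416]
eef_rot: [-0.011, 0.996, 0.09, -0.001]
wrist_force: [-0.6, 0.5, -0.6]
finger_gap: 0.0855
grasp_force: 0.0
turn 0.39 units; shift units [ 0.32 -1.39  0.03] t 4.5 q6 3.14
flap_knob [([151.0, 65.0, 261.0, 192.0], 0.6)]
flap [([153.0, 64.0, 262.0, 192.0], 0.84), ([577.0, 148.0, 617.0, 174.0], 0.53)]
follower_knob [([333.0, 119.0, 372.0, 152.0], 0.89), ([395.0, 128.0, 421.0, 150.0], 0.76), ([437.0, 148.0, 483.0, 186.0], 0.69)]
[218.09375978 181.6970058 ]
```

View pics/w1.png

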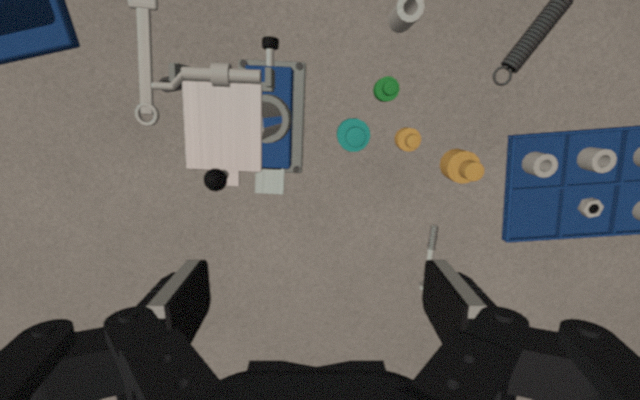

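The wrist picture shows the knob at (216,180), within 2 px of my projection. Joint 6 is at its limit, so I'll take the half-turned grasp.

```bash
python3 -m inch '[[[0,0,0],-1,1],[[0,0,0],-1,1],[[0,0,0],-1,1],[[0,0,0],-1,1],[[0,0,0],-1,1],[[0,0,0],-1,1],[[0,0,0],-1,1],[[0,0,0],-1,1],[[0,0,0],-1,1],[[0,0,0],-1,1],[[0,0,0],-1,1],[[0,0,0],-1,1]]' | head -3
python3 -m inch '[[[0,0,0],-1,1],[[0,0,0],-1,1],[[0,0,0],-1,1],[[0,0,0],-1,1],[[0,0,0],-1,1],[[0,0,0],-1,1],[[0,0,0],-1,1],[[0,0,0],-1,1],[[0,0,0],-1,1],[[0,0,0],-1,1],[[0,0,0],-1,1],[[0,0,0],-1,1]]' |head -3
python3 -m inch '[[[0,0,0],-1,1],[[0,0,0],-1,1],[[0,0,0],-1,1],[[0,0,0],-1,1],[[0,0,0],-1,1],[[0,0,0],-0.6,1],[[0,0,0],0,1]]'
python3 - <<'E'
from h import *
go(.5,.25,.34,188)
w=snapshot("wrist");save(w,"w2.png")
print(w["position"],proj(w,[.5,.25,.2735]))
E
```

```text
time: 5.95
ee_pos: [0.4925, 0.178, 0.3426]
eef_rot: [-0.009, 0.752, 0.659, 0.006]
time: 7.15
ee_pos: [0.4925, 0.178, 0.3426]
eef_rot: [-0.004, 0.221, 0.975, 0.01]
time: 7.85
ee_pos: [0.4926, 0.178, 0.3426]
eef_rot: [-0.001, -0.069, 0.998, 0.011]
wrist_force: [0.2, -0.1, 0.2]
finger_gap: 0.0856
grasp_force: 0.0
turn -0.01 units; shift units [-0.35  1.4   0.05] t 7.8 q6 0.04
[0.42818142 0.16511721 0.51346435] [412.20151791 230.34190336]
```

View pics/w2.png

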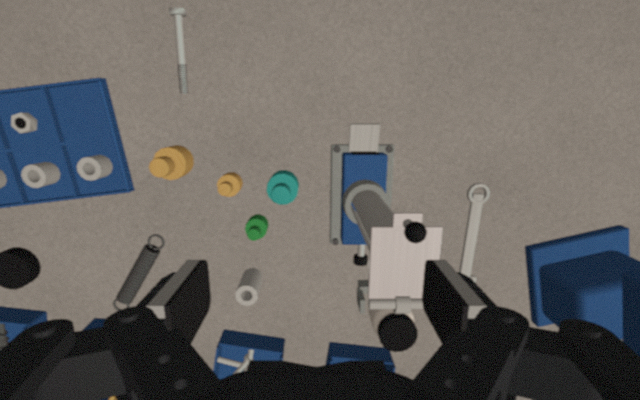

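Run:
```python
from h import *
w=snapshot("wrist")
# black knob centroid
g=cv2.cvtColor(w["frame"],cv2.COLOR_RGB2GRAY)[215:250,400:432]
n,l,s,c=cv2.connectedComponentsWithStats((g<70).astype(np.uint8));i=1+np.argmax(s[1:,4]);uv=c[i]+[400,215];print(uv,s[i])
print(atz(w,uv,.2735))
# foot plate corners
for p in[(333,147),(392,148),(333,243)]:print(atz(w,p,.006).round(4))
go(.5,.25,.3,188)
```

```text
[414.76716418 231.22686567] [  5   7  21  20 335]
[0.50065197 0.25200871 0.2735    ]
[0.4726 0.2068 0.006 ]
[0.4628 0.2903 0.006 ]
[0.616  0.2282 0.006 ]
turn -0.04 units; shift units [-0.34  1.4   0.85] t 8.0 q6 0.04
```

```bash
python3 -m inch '[[[-0.1,0.4,0],0,1],[[-0.1,0.4,0],0,1],[[-0.1,0.4,0],0,1],[[-0.05,0.22,0],0,1],[[0,0,0.4],0,1],[[0,0,0.4],0,1],[[0,0,0.4],0,0.6],[[0,0,0.3],0,0.5],[[0,0,0.1],0,0.4],[[0,0,0],0,0],[[0,0,0],0,0],[[0,0,0],0,0]]' 30
python3 -m inch '[[[0,0,0],0,0],[[0,0,0],0,0],[[0,0,0],0,0]]'
```

```text
time: 9.15
ee_pos: [0.5008, 0.2529, 0.2645]
eef_rot: [-0.001, -0.069, 0.998, 0.011]
wrist_force: [-0.3, -0.0, -1.1]
finger_gap: 0.0004
grasp_force: 0.0
time: 9.45
ee_pos: [0.5005, 0.2529, 0.2638]
eef_rot: [-0.001, -0.069, 0.998, 0.011]
wrist_force: [0.1, 0.7, 0.1]
finger_gap: 0.0003
grasp_force: 0.0
```

The fingers closed on nothing, so I'll look.

Run:
```python
from h import *
w=snapshot("wrist");save(w,"w3.png");st=state();print(np.round(proj(w,[.5,.25,.2735]),0))
s=snapshot("side");save(s,"s3.png",(200,170,350,280),5)
```

```text
[311. 249.]
```

View pics/s3.png

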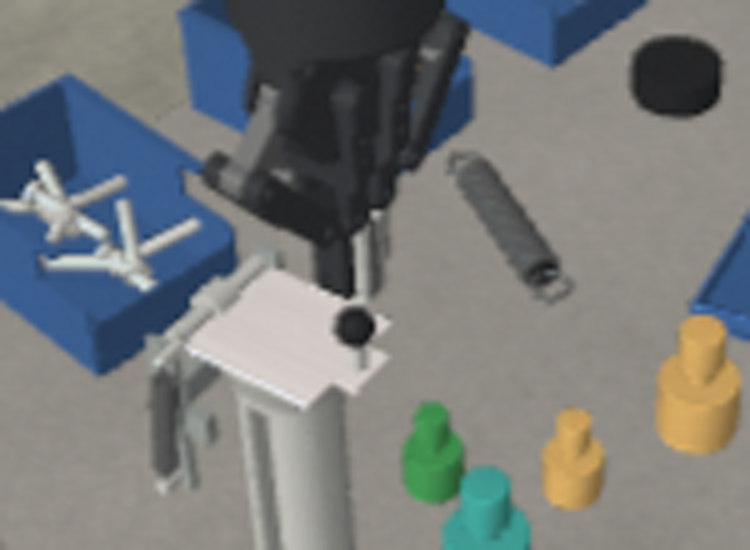

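Run:
```python
from h import *
s=snapshot("side");w=snapshot("wrist");t=snapshot("top");st=state();P=st["ee_pos"]
print((proj(s,P)-[200,170])*5,(proj(s,[.5,.25,.2735])-[200,170])*5)
print(proj(w,P),proj(t,P))
print(P,st["q"],rot(st["eef_rot"]).round(3).tolist())
a=w["frame"][100:400,200:440];b=t["frame"][180:250,210:300]
a=cv2.resize(a,None,fx=2,fy=2)
b=cv2.resize(b,None,fx=4.5,fy=4.5)
o=np.zeros((600,800,3),np.uint8);o[:600,:400]=cv2.resize(a,(400,500),interpolation=1)[0:1].repeat(600,0) if 0 else 0
o[:500,:400]=cv2.resize(w["frame"][100:400,200:440],(400,500));o[:315,395:800]=b
cv2.imwrite("pics/c4.png",o[...,::-1])
```

```text
[352.50490693 347.35769589] [357.14352049 325.10478518]
[316.44998405 243.19035771] [249.96919695 221.77147476]
[0.50039983 0.25286697 0.2636258 ] [0.31057485 0.31372504 0.19120332 1.44572075 0.02109398 0.17264368] [[-0.99, -0.137, -0.004], [-0.138, 0.99, 0.021], [0.001, 0.021, -1.0]]
```

View pics/c4.png

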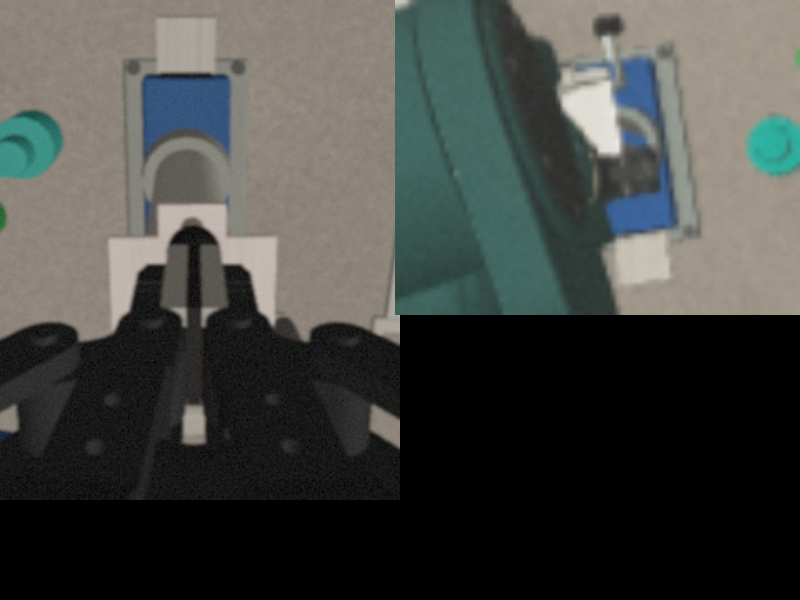

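Run:
```python
from h import *
s=snapshot("side");w=snapshot("wrist");t=snapshot("top")
p,d=ray(s,(200+352/5,170+293/5))
for z in(.264,.27,.28,.285,.29,.295):
    P=p+d*(z-p[2])/d[2];print(P.round(4),proj(w,P).round(),(proj(w,P)-[200,100])*1.667)
for z in (.30,.33,.36):print(z,(proj(t,[.5,.2525,z])-[210,180])*4.5+[395,0],(proj(t,[.5,.215,z])-[210,180])*4.5+[395,0])
```

```text
[0.5219 0.2312 0.264 ] [270. 277.] [116.55278758 294.5072356 ]
[0.517  0.2357 0.27  ] [279. 274.] [130.94967889 290.59000905]
[0.5089 0.2432 0.28  ] [294. 270.] [157.52628781 283.35882309]
[0.5049 0.2469 0.285 ] [303. 268.] [172.20166204 279.36582458]
[0.5008 0.2507 0.29  ] [313. 265.] [187.93508766 275.08494259]
[0.4968 0.2544 0.295 ] [323. 262.] [204.84526732 270.48387953]
0.3 [565.23315893 187.60298435] [627.73404726 186.4454485 ]
0.33 [556.26441038 186.7230963 ] [620.56184425 185.53229071]
0.36 [546.76480735 185.79112825] [612.96512432 184.56508384]
```

From the side and wrist views, the shut fingertips are just above the knob at about z 0.29, some 25 mm higher than the TCP reading suggests. I'll open, go lower and close again. The open fingers straddle the 56 mm plate safely.

```bash
python3 -m inch '[[[0,0,0],0,1],[[0,0,0],0,1],[[0,0,0],0,1],[[0,0,0],0,1],[[0,0,0],0,1],[[0,0,0.26],0,1],[[0,0,0.26],0,1],[[0,0,0],0,1]]' 30
python3 -m inch '[[[0,0,0],0,0],[[0,0,0],0,0],[[0,0,0],0,0],[[0,0,0],0,0],[[0,0,0],0,0],[[0,0,0],0,0],[[0,0,0],0,0]]'
```

```text
time: 10.65
ee_pos: [0.4997, 0.2532, 0.2364]
eef_rot: [-0.002, -0.069, 0.998, 0.01]
wrist_force: [0.6, 0.3, -0.5]
finger_gap: 0.0853
grasp_force: 0.0
time: 11.35
ee_pos: [0.5004, 0.2534, 0.2379]
eef_rot: [-0.001, -0.069, 0.998, 0.011]
wrist_force: [-0.4, -0.9, 3.4]
finger_gap: 0.0129
grasp_force: 29.2
```

```bash
python3 -m inch '[[[0,0,0],0,0.4],[[0,0,0],0,0.4],[[0,0,0.12],0,0.4],[[0,0,0.1],0,0.4],[[0,0,0],0,0],[[0,0,0],0,0],[[0,0,0],0,0],[[0,0,0],0,0],[[0,0,0],0,0]]' 40
```

```text
time: 12.25
ee_pos: [0.5002, 0.2536, 0.2267]
eef_rot: [-0.001, -0.069, 0.998, 0.01]
wrist_force: [-0.3, -0.7, -1.5]
finger_gap: 0.0136
grasp_force: 38.9
```

Run:
```python
from h import *
s=snapshot("side");w=snapshot("wrist")
o=np.hstack([cv2.resize(w["frame"][180:330,220:420],(400,300)),cv2.resize(s["frame"][190:265,220:320],(400,300))])
cv2.imwrite("pics/c5.png",o[...,::-1])
```

```text
(no output)
```

View pics/c5.png

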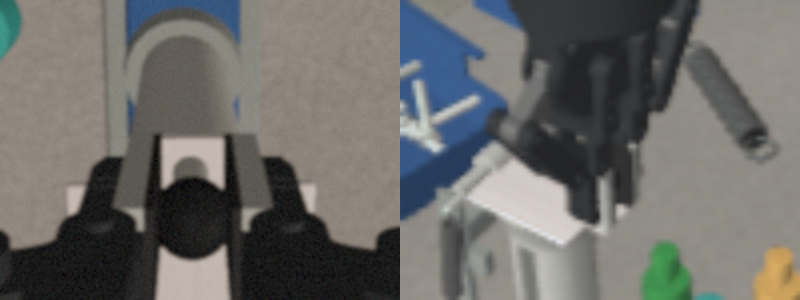

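Now the knob is between the pads. I'll regrip 4 mm higher for clearance while it turns, then lead it round the arc.

```bash
python3 -m inch '[[[0,0,0],0,0.4],[[0,0,0],0,0.4],[[0,0,-0.09],0,0.4],[[0,0,0],0,0],[[0,0,0],0,0],[[0,0,0],0,0],[[0,0,0],0,0],[[0,0,0],0,0]]' 45
python3 -m inch '[[[-0.05,0,-0.13],0,0],[[-0.06,0,-0.13],0,0],[[-0.08,0,-0.12],0,0],[[-0.09,0,-0.12],0,0],[[-0.1,0,-0.1],0,0],[[-0.11,0,-0.1],0,0]]'
```

```text
time: 13.15
ee_pos: [0.5006, 0.2535, 0.2317]
eef_rot: [-0.001, -0.069, 0.998, 0.011]
wrist_force: [-0.2, -1.0, 6.2]
finger_gap: 0.0123
grasp_force: 43.8
time: 13.75
ee_pos: [0.5255, 0.2568, 0.2662]
eef_rot: [-0.001, -0.069, 0.998, 0.011]
wrist_force: [4.3, 7.5, -10.5]
finger_gap: 0.0124
grasp_force: 43.9
```

Still holding the knob (10 N down). I'll continue the arc.

```bash
python3 -m inch '[[[-0.12,0,-0.08],0,0],[[-0.13,0,-0.08],0,0],[[-0.13,0,-0.06],0,0],[[-0.14,0,-0.05],0,0],[[-0.14,0,-0.03],0,0],[[-0.15,0,-0.02],0,0],[[-0.15,0,0],0,0]]'
python3 -m inch '[[[0,0,0],0,0.6],[[0,0,0],0,1],[[0,0,0],0,1],[[0,0,0],0,1],[[0,0,-0.4],0,1],[[0,0,-0.6],0,1],[[0.3,0,-0.4],0,1],[[0.5,0,0],0,1]]'
python3 - <<'E'
from h import *
s=snapshot("side");w=snapshot("wrist")
o=np.hstack([cv2.resize(w["frame"],(480,300)),cv2.resize(s["frame"][170:270,200:300],(300,300))])
cv2.imwrite("pics/c6.png",o[...,::-1])
E
```

```text
time: 14.45
ee_pos: [0.5731, 0.2624, 0.2827]
eef_rot: [-0.001, -0.069, 0.998, 0.01]
wrist_force: [-0.6, -0.3, 0.3]
finger_gap: -0.0002
grasp_force: 0.0
time: 15.25
ee_pos: [0.5339, 0.2556, 0.3537]
eef_rot: [0.0, -0.069, 0.998, 0.011]
wrist_force: [0.1, -0.0, 1.1]
finger_gap: 0.0852
grasp_force: 0.0
```

View pics/c6.png

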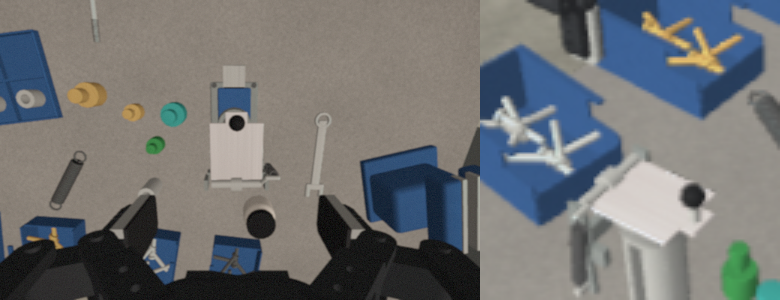

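Run:
```python
from h import *
w=snapshot("wrist");st=state();X=rot(st["eef_rot"]);P=np.array(st["ee_pos"])
for x in(-.011,.011):
  for z in(-.04,-.03,-.02,-.01,0):
    print(x,z,[proj(w,P+X@[x,y,z]).round().tolist() for y in(-.008,.008)])
print("knob now",find_in("wrist","flap_knob")[:1])
print("cam in tool",X.T@(w["position"]-P))
for c in("side","top"):
  s=snapshot(c);st=state();print(c,proj(s,P+X@[0,.043,-.013]),proj(s,P+X@[0,-.043,-.013]))
  if c=="side":save(s,"s7.png",(200,60,420,225),3.5)
```

```text
-0.011 -0.04 [[297.0, 305.0], [336.0, 305.0]]
-0.011 -0.03 [[298.0, 293.0], [334.0, 293.0]]
-0.011 -0.02 [[299.0, 282.0], [333.0, 282.0]]
-0.011 -0.01 [[300.0, 273.0], [332.0, 273.0]]
-0.011 0 [[301.0, 264.0], [332.0, 264.0]]
0.011 -0.04 [[296.0, 255.0], [337.0, 255.0]]
0.011 -0.03 [[298.0, 246.0], [335.0, 246.0]]
0.011 -0.02 [[299.0, 238.0], [334.0, 238.0]]
0.011 -0.01 [[300.0, 231.0], [333.0, 231.0]]
0.011 0 [[301.0, 224.0], [332.0, 224.0]]
knob now [{'box': [278.6, 150.3, 371.1, 253.1], 'p': 0.6}]
cam in tool [ 0.06674599 -0.00024062 -0.17149057]
side [238.18820669 203.12150961] [268.28064401 179.47564039]
top [225.30692272 211.27812068] [258.95401537 206.02470457]
```

View pics/s7.png

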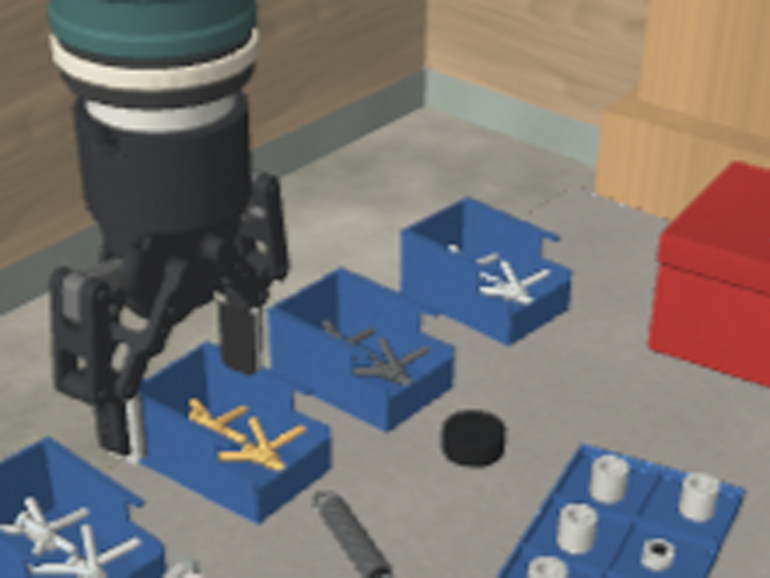

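The knob slipped out and the cover fell back shut, so step 1 isn't met yet. The physical tips sit about 29 mm behind the TCP reading, so I'll regrip a little deeper and firmer.

Run:
```python
from h import *
go(.5004,.252,.2265,188)
w=snapshot("wrist")
f=w["frame"];g=cv2.cvtColor(f,cv2.COLOR_RGB2GRAY)[150:190,290:340]
n,l,s,c=cv2.connectedComponentsWithStats((g<70).astype(np.uint8));i=1+np.argmax(s[1:,4]);uv=c[i]+[290,150];print(uv,s[i],atz(w,uv,.274))
```

```text
turn -0.02 units; shift units [0.66 0.02 2.51] t 15.6 q6 0.16
[315.80188679 159.59748428] [ 16   0  20  20 318] [0.50077177 0.25230987 0.274     ]
```

```bash
python3 -m inch '[[[0.33,0.02,0],0,1],[[0.32,0,0],0,1],[[0,0,0.5],0,1],[[0,0,0.5],0,1],[[0,0,0.5],0,1],[[0,0,0.5],0,1],[[0,0,0.3],0,1],[[0,0,0.2],0,0.5],[[0,0,0],0,0.4],[[0,0,0],0,0.3]]' 40
python3 -m inch '[[[0,0,0],0,0],[[0,0,0],0,0],[[0,0,0],0,0],[[0,0,0],0,0],[[0,0,0],0,0],[[0,0,0],0,0]]' 80
```

```text
time: 16.6
ee_pos: [0.5005, 0.2547, 0.2276]
eef_rot: [-0.001, -0.069, 0.998, 0.011]
wrist_force: [1.0, -0.3, 0.1]
finger_gap: 0.0439
grasp_force: 0.0
time: 17.2
ee_pos: [0.5007, 0.2538, 0.2281]
eef_rot: [-0.0, -0.069, 0.998, 0.01]
wrist_force: [0.5, -7.5, 4.8]
finger_gap: 0.0114
grasp_force: 78.0
```

```bash
python3 -m inch '[[[0,0,0],0,0.35],[[0,-0.04,0],0,0.35],[[0,0,0.12],0,0.35],[[0,0,0],0,0.35],[[0,0,0],0,0],[[0,0,0],0,0],[[0,0,0],0,0],[[0,0,0],0,0],[[0,0,0],0,0]]' 50
```

```text
time: 18.1
ee_pos: [0.5014, 0.2536, 0.2237]
eef_rot: [0.001, -0.069, 0.998, 0.012]
wrist_force: [-3.9, 1.2, 29.5]
finger_gap: 0.0131
grasp_force: 61.5
```

```bash
python3 -m inch '[[[0,0,0],0,0.35],[[0,0,-0.07],0,0.35],[[0,0,0],0,0],[[0,0,0],0,0],[[0,0,0],0,0],[[0,0,0],0,0],[[0,0,0],0,0]]' 90
python3 -m inch '[[[-0.05,0,-0.12],0,0],[[-0.06,0,-0.12],0,0],[[-0.08,0,-0.11],0,0]]'
```

```text
time: 18.8
ee_pos: [0.5003, 0.2535, 0.2249]
eef_rot: [-0.001, -0.069, 0.998, 0.011]
wrist_force: [-2.9, 5.4, 9.3]
finger_gap: 0.0114
grasp_force: 87.7
time: 19.1
ee_pos: [0.5078, 0.2544, 0.2409]
eef_rot: [-0.004, -0.069, 0.998, 0.011]
wrist_force: [-10.6, 7.6, -3.5]
finger_gap: 0.0114
grasp_force: 87.6
```

```bash
python3 -m inch '[[[-0.09,0,-0.15],0,0],[[-0.1,0,-0.11],0,0],[[-0.11,0,-0.1],0,0]]'
python3 -m inch '[[[-0.12,0,-0.09],0,0],[[-0.13,0,-0.07],0,0]]'
```

```text
time: 19.4
ee_pos: [0.5258, 0.2568, 0.2589]
eef_rot: [-0.001, -0.069, 0.998, 0.012]
wrist_force: [13.1, 16.0, -22.0]
finger_gap: 0.0052
grasp_force: 128.2
time: 19.6
ee_pos: [0.5363, 0.2574, 0.2662]
eef_rot: [-0.003, -0.069, 0.998, 0.011]
wrist_force: [-7.6, 8.9, -8.8]
finger_gap: 0.0055
grasp_force: 215.9
```

Run:
```python
from h import *
s=snapshot("side");w=snapshot("wrist")
o=np.hstack([cv2.resize(w["frame"][170:320,220:420],(400,300)),cv2.resize(s["frame"][170:270,220:320],(300,300))])
cv2.imwrite("pics/c8.png",o[...,::-1])
```

```text
(no output)
```

View pics/c8.png

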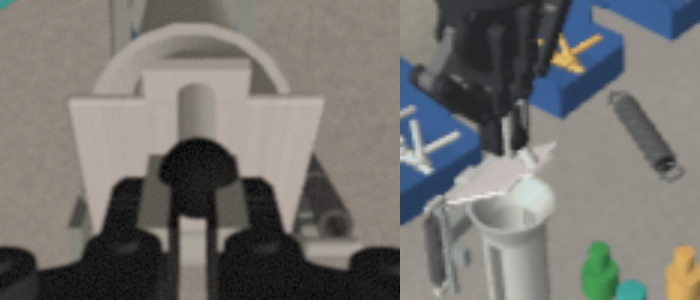

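The ball squeezed out of the pads' front edge. The spherical knob is a poor grip here, so I'll pinch the tab's straight 22 mm edges instead, with the knob sitting freely between the fingers.

```bash
python3 -m inch '[[[0,0,0],0,1],[[0,0,0],0,1],[[0,0,0],0,1],[[0,0,0],0,1],[[0,0,-0.5],0,1],[[0,0,-0.5],0,1],[[0,0,0],0,1]]' 40
python3 - <<'E'
from h import *
go(.4957,.2511,.214,188)
w=snapshot("wrist");f=w["frame"]
uv0=proj(w,[.5006,.252,.274]).astype(int);g=cv2.cvtColor(f,cv2.COLOR_RGB2GRAY)[uv0[1]-30:uv0[1]+30,uv0[0]-30:uv0[0]+30]
n,l,s,c=cv2.connectedComponentsWithStats((g<70).astype(np.uint8));i=1+np.argmax(s[1:,4]);uv=c[i]+uv0-30;print(uv,s[i],atz(w,uv,.274))
E
```

```text
time: 20.4
ee_pos: [0.5381, 0.2559, 0.3209]
eef_rot: [0.001, -0.069, 0.998, 0.011]
wrist_force: [0.2, -0.5, 0.0]
finger_gap: 0.0853
grasp_force: 0.0
turn -0.02 units; shift units [0.85 0.02 2.14] t 20.4 q6 0.16
[317.18457944 158.06074766] [ 20  20  23  23 428] [0.50083333 0.25225761 0.274     ]
```

```bash
python3 -m inch '[[[0.43,-0.02,0],0,1],[[0.42,-0.01,0],0,1],[[0,0,0.4],0,1],[[0,0,0.4],0,1],[[0,0,0.4],0,1],[[0,0,0.4],0,1],[[0,0,0.34],0,1],[[0,0,0.2],0,0.5],[[0,0,0],0,0.5],[[0,0,0],0,0.4]]' 40
python3 -m inch '[[[0,0,0],0,0],[[0,0,0],0,0],[[0,0,0],0,0],[[0,0,0],0,0],[[0,0,0],0,0],[[0,0,0],0,0]]'
```

```text
time: 21.45
ee_pos: [0.4946, 0.2506, 0.2115]
eef_rot: [-0.002, -0.069, 0.998, 0.01]
wrist_force: [-6.2, -33.4, 7.4]
finger_gap: 0.0441
grasp_force: 29.3
time: 22.05
ee_pos: [0.4931, 0.252, 0.212]
eef_rot: [-0.003, -0.07, 0.998, 0.012]
wrist_force: [-15.1, 9.0, 7.0]
finger_gap: 0.0195
grasp_force: 40.5
```

```bash
python3 -m inch '[[[0,0,0],0,0.33],[[0.06,0,0],0,0.33],[[0,0,0],0,0.33],[[0,0,0],0,0],[[0,0,0],0,0],[[0,0,0],0,0],[[0,0,0],0,0]]' 80
python3 -m inch '[[[0,0,-0.08],0,0],[[-0.01,0,-0.1],0,0],[[-0.02,0,-0.1],0,0]]'
```

```text
time: 22.75
ee_pos: [0.4923, 0.2519, 0.2122]
eef_rot: [-0.001, -0.069, 0.998, 0.012]
wrist_force: [-4.6, 11.0, 7.2]
finger_gap: 0.0166
grasp_force: 78.0
time: 23.05
ee_pos: [0.4933, 0.2519, 0.2254]
eef_rot: [-0.002, -0.069, 0.998, 0.012]
wrist_force: [-4.3, 13.6, -3.1]
finger_gap: 0.0162
grasp_force: 78.4
```

```bash
python3 -m inch '[[[-0.03,0,-0.12],0,0],[[-0.03,0,-0.12],0,0],[[-0.04,0,-0.11],0,0],[[-0.05,0,-0.1],0,0]]'
python3 -m inch '[[[-0.06,0,-0.1],0,0],[[-0.06,0,-0.09],0,0],[[-0.07,0,-0.09],0,0],[[-0.08,0,-0.08],0,0]]'
```

```text
time: 23.45
ee_pos: [0.5009, 0.253, 0.2477]
eef_rot: [-0.002, -0.07, 0.997, 0.013]
wrist_force: [-1.7, 18.4, -7.6]
finger_gap: 0.0168
grasp_force: 84.3
time: 23.85
ee_pos: [0.5134, 0.2547, 0.2654]
eef_rot: [-0.003, -0.07, 0.997, 0.013]
wrist_force: [-9.4, 18.5, -2.3]
finger_gap: 0.0164
grasp_force: 82.5
```

```bash
python3 -m inch '[[[-0.08,0,-0.08],0,0],[[-0.09,0,-0.07],0,0],[[-0.09,0,-0.06],0,0],[[-0.1,0,-0.06],0,0],[[-0.1,0,-0.05],0,0],[[-0.11,0,-0.04],0,0]]'
python3 -m inch '[[[-0.11,0,-0.03],0,0],[[-0.11,0,-0.01],0,0]]'
```

```text
time: 24.45
ee_pos: [0.5419, 0.2584, 0.2833]
eef_rot: [-0.003, -0.07, 0.997, 0.013]
wrist_force: [-6.6, 20.4, -9.0]
finger_gap: 0.016
grasp_force: 86.0
time: 24.65
ee_pos: [0.5527, 0.2599, 0.2854]
eef_rot: [-0.003, -0.07, 0.997, 0.013]
wrist_force: [-9.9, 17.6, 0.9]
finger_gap: 0.0153
grasp_force: 86.2
```

```bash
python3 -m inch '[[[0,0,0],0,1],[[0,0,0],0,1],[[0,0,0],0,1],[[0,0,0],0,1],[[0,0,0],0,1],[[0.2,0,-0.4],0,1],[[0.3,0,-0.5],0,1],[[0.5,0,-0.6],0,1],[[0.5,0,0],0,1],[[0,0,0],0,1]]' 40
python3 - <<'E'
from h import *
s=snapshot("side");w=snapshot("wrist");t=snapshot("top")
o=np.hstack([cv2.resize(w["frame"],(480,300)),cv2.resize(s["frame"][170:270,200:300],(300,300))])
cv2.imwrite("pics/c9.png",o[...,::-1])
print("sp",[(np.round(d["box"]).tolist(),round(d["p"],2)) for d in find_in("top","spacer1_c")[:8]])
E
```

```text
time: 25.65
ee_pos: [0.478, 0.2452, 0.3626]
eef_rot: [0.0, -0.069, 0.998, 0.011]
wrist_force: [0.5, -1.0, 0.3]
finger_gap: 0.0855
grasp_force: 0.0
sp [([414.0, 193.0, 419.0, 201.0], 0.63), ([416.0, 213.0, 428.0, 224.0], 0.53), ([231.0, 175.0, 258.0, 200.0], 0.4), ([204.0, 174.0, 212.0, 181.0], 0.39)]
```

View pics/c9.png

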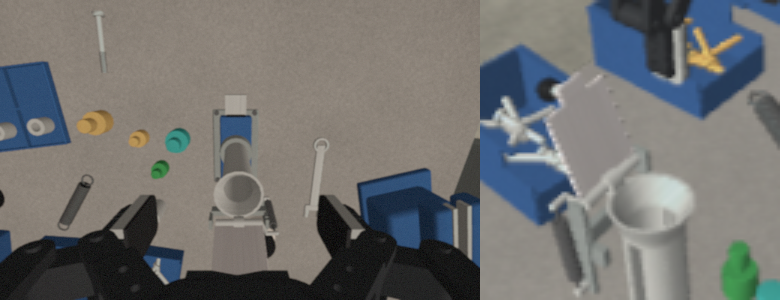

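The cover is at its open stop, with the funnel rim's centre at about (239,192) in the composite's wrist half. Next I'll measure the mouth and plan the move to the tray.

```bash
cat >> h.py <<'E'
def spacers(s,zt=.034):
    # ring tops seen: bright low-sat blobs with dark bore, near/inside tray
    import itertools
    hsv=cv2.cvtColor(s["frame"],cv2.COLOR_RGB2HSV)
    m=((hsv[...,0]>100)&(hsv[...,0]<125)&(hsv[...,1]>120)).astype(np.uint8)
    return m
E
python3 - <<'E'
from h import *
w=snapshot("wrist");f=w["frame"]
uv=proj(w,[.536,.256,.25]);print("pred mouth",uv)
hsv=cv2.cvtColor(f,cv2.COLOR_RGB2HSV)
x0,y0=270,205;sub=cv2.GaussianBlur(cv2.cvtColor(f,cv2.COLOR_RGB2GRAY),(3,3),0)[y0:310,x0:370]
c=cv2.HoughCircles(cv2.resize(sub,None,fx=3,fy=3,interpolation=cv2.INTER_CUBIC),cv2.HOUGH_GRADIENT,1.2,30,param1=80,param2=25,minRadius=60,maxRadius=130)
if c is not None:
  for a in c[0][:5]:
    q=a[:2]/3+[x0,y0];print(q,a[2]/3,atz(w,q,.25))
go(.5417,-.1197,.15,188)
E
```

```text
pred mouth [316.88873562 259.21326338]
[318.60000229 265.20000076] 37.0 [0.54129754 0.25821922 0.25      ]
turn -0.02 units; shift units [-0.2 -7.4  4.2] t 25.9 q6 0.17
```

```bash
python3 -m inch '[[[0,-0.5,0],0,0.6],[[0,-0.6,0],0,0.6],[[0,-0.7,0],0,0.6],[[0,-0.7,0],0,0.6],[[0,-0.7,0],0,0.6],[[0,-0.7,0.2],0,0.6],[[0,-0.7,0.5],0,0.6],[[0,-0.7,0.6],0,0.6],[[0,-0.7,0.6],0,0.6],[[-0.1,-0.7,0.6],0,0.6],[[-0.1,-0.5,0.6],0,0.6],[[0,-0.2,0.6],0,0.6]]' 60
python3 - <<'E'
from h import *
go(.5417,-.1197,-.01,188)
w=snapshot("wrist");f=w["frame"];save(w,"w10.png")
g=cv2.cvtColor(f,cv2.COLOR_RGB2GRAY)
for n,P in dict(sp1=[.5417,-.1197,.034],sp2=[.5614,-.1913,.034],sp3=[.5787,-.2665,.034],sp4=[.5047,-.2976,.034],nut=[.4949,-.2171,.017]).items():
    uv=proj(w,P);x,y=uv.astype(int);r=45
    if not(r<x<640-r and r<y<400-r):print(n,uv.round(),"out");continue
    b=cv2.GaussianBlur(g,(3,3),0)[y-r:y+r,x-r:x+r]
    c=cv2.HoughCircles(cv2.resize(b,None,fx=3,fy=3,interpolation=2),cv2.HOUGH_GRADIENT,1.2,60,param1=80,param2=20,minRadius=40,maxRadius=110)
    print(n,uv.round(),None if c is None else [(np.r_[a[:2]/3+[x-r,y-r],a[2]/3].round(1).tolist(),atz(w,a[:2]/3+[x-r,y-r],P[2]).round(4)[:2].tolist()) for a in c[0][:3]])
E
```

```text
time: 27.1
ee_pos: [0.5406, -0.1182, 0.1655]
eef_rot: [-0.002, -0.068, 0.998, 0.011]
wrist_force: [0.5, 0.9, -0.6]
finger_gap: 0.0514
grasp_force: 0.0
turn -0.04 units; shift units [-0.02 -0.03  3.51] t 27.1 q6 -0.51
sp1 [311. 190.] [([313.8, 192.0, 17.9], [0.5431, -0.1172])]
sp2 [227. 201.] [([227.6, 203.0, 17.4], [0.5627, -0.1906])]
sp3 [139. 210.] [([142.2, 209.4, 20.0], [0.5781, -0.2639])]
sp4 [101. 118.] [([106.6, 118.0, 22.5], [0.5038, -0.2933])]
nut [207. 119.] [([209.2, 121.4, 15.2], [0.4964, -0.215])]
```

View pics/w10.png

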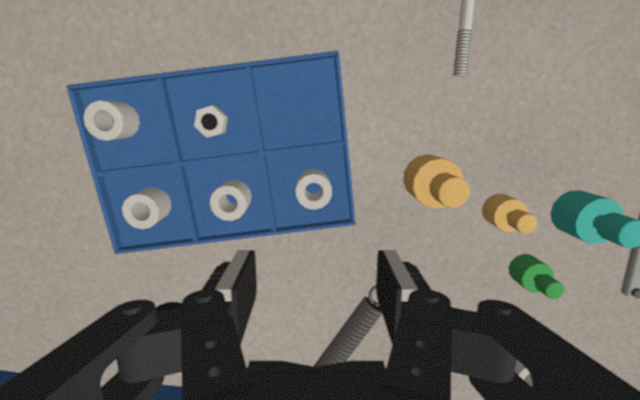

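The picture shows the ring tops at (313,187), (230,202), (144,210) and (104,120), matching my estimates. The nut is at (210,121). Descending on spacer 1.

```bash
cat >> h.py <<'E'
def go(x,y,z,h=188):
    st=state();X=rot(st["eef_rot"]);d=X.T@(np.array([x,y,z])-st["ee_pos"])/.05
    cur=np.degrees(np.arctan2(X[1,0],X[0,0]))
    print("turn",round(((cur-h+180)%360-180)/6,2),"shift",d.round(2),"t",round(st["time"],1),"gap",round(st["finger_gap"],4))
E
python3 -c "
from h import *
go(.5425,-.118,-.01)"
```

```text
turn -0.04 shift [-0.1  -0.1   3.42] t 27.1 gap 0.0511
```

```bash
python3 -m inch '[[[-0.1,-0.1,0.5],0,0.6],[[0,0,0.6],0,0.6],[[0,0,0.6],0,0.6],[[0,0,0.6],0,0.6],[[0,0,0.5],0,0.6],[[0,0,0.3],0,0.6],[[0,0,0.2],0,0.6],[[0,0,0],0,0.6],[[0,0,0],0,0.6]]' 60
python3 -c "
from h import *
go(.5425,-.118,-.01)"
```

```text
time: 28.05
ee_pos: [0.5454, -0.1166, 0.0033]
eef_rot: [-0.001, -0.069, 0.998, 0.01]
wrist_force: [0.0, 0.1, -0.3]
finger_gap: 0.0513
grasp_force: 0.0
turn -0.01 shift [ 0.06 -0.02  0.27] t 28.1 gap 0.0513
```

```bash
python3 -m inch '[[[0.06,-0.02,0.1],0,0.6],[[0,0,0.1],0,0.6],[[0,0,0],0,0],[[0,0,0],0,0],[[0,0,0],0,0],[[0,0,0],0,0],[[0,0,0],0,0]]' 60
python3 -m inch '[[[0,0,-0.3],0,0],[[0,0,-0.5],0,0],[[0,0,-0.6],0,0],[[0,0,-0.6],0,0],[[0,0,-0.6],0,0],[[0,0,-0.6],0,0],[[0,0,-0.6],0,0],[[0,0,-0.6],0,0],[[0,0,-0.6],0,0],[[0,0,-0.6],0,0],[[0,0,-0.3],0,0],[[0,0,0],0,0]]'
python3 - <<'E'
from h import *
s=snapshot("side");st=state();P=np.array(st["ee_pos"]);print((proj(s,P)-[300,100])*4, (proj(s,P+[0,0,.03])-[300,100])*4);save(s,"s11.png",(300,100,450,230),4)
go(.537,.257,.32)
E
```

```text
time: 28.75
ee_pos: [0.542, -0.1178, -0.0071]
eef_rot: [-0.001, -0.069, 0.998, 0.01]
wrist_force: [-1.7, 0.8, 6.1]
finger_gap: 0.0294
grasp_force: 59.4
time: 29.95
ee_pos: [0.544, -0.1242, 0.2892]
eef_rot: [0.0, -0.069, 0.998, 0.01]
wrist_force: [-0.4, 0.2, -1.8]
finger_gap: 0.0294
grasp_force: 59.4
[259.74679402 175.22222782] [264.16264607 132.19622725]
turn -0.02 shift [-0.92  7.58 -0.49] t 30.0 gap 0.029
```

View pics/s11.png

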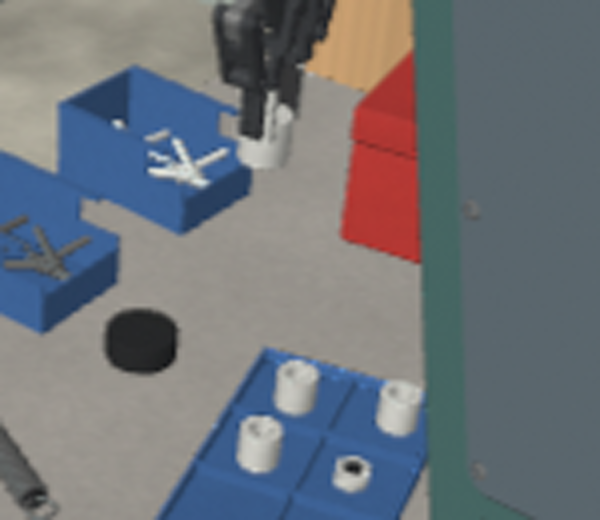

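Spacer 1 is held: gap 29 mm, with the bottom visible below the tips at (264,165). On to the mouth.

```bash
python3 -m inch '[[[0,0.3,-0.2],0,0],[[0,0.5,-0.2],0,0],[[0,0.65,-0.1],0,0],[[0,0.7,0],0,0],[[0,0.7,0],0,0],[[0,0.7,0],0,0],[[0,0.7,0],0,0],[[0,0.7,0],0,0],[[0,0.7,0],0,0],[[0,0.7,0],0,0],[[0,0.7,0],0,0],[[0,0.4,0],0,0]]'
cat > m.py <<'E'
from h import *
w=snapshot("wrist");f=w["frame"]
print([(np.round(d["box"]).tolist(),round(d["p"],2)) for d in find_in("wrist","mouth")[:2]])
uv=proj(w,[.537,.257,.25]);print("pred",uv)
x,y=uv.astype(int);r=60;y0=max(0,y-r);x0=x-r
g=cv2.cvtColor(f,cv2.COLOR_RGB2GRAY)[y0:y+r,x0:x+r]
for lo,hi in((100,125),(125,160)):
  c=cv2.HoughCircles(cv2.resize(g,None,fx=3,fy=3,interpolation=2),cv2.HOUGH_GRADIENT,1.2,10,param1=80,param2=15,minRadius=lo,maxRadius=hi)
  if c is not None:
    for a in c[0][:4]:
      q=a[:2]/3+[x0,y0];print(q.round(1),(a[2]/3).round(1),atz(w,q,.25).round(4)[:2])
d=np.linalg.norm(np.array(w["position"])-[.537,.257,.25]);print("exp r",355*.026/d,355*.029/d)
np.save("mf.npy",f)
go(.537,.257,.3)
E
python3 m.py
```

```text
time: 31.2
ee_pos: [0.4905, 0.2471, 0.3199]
eef_rot: [-0.002, -0.07, 0.998, 0.011]
wrist_force: [-0.4, 0.9, -1.4]
finger_gap: 0.0293
grasp_force: 59.5
[([277.0, 122.0, 364.0, 370.0], 0.83), ([157.0, 171.0, 187.0, 195.0], 0.29)]
pred [318.72170655 269.60844911]
[317.  286.4] 41.4 [0.5507 0.2576]
[316.2 281.2] 37.5 [0.5465 0.2565]
[320.6 277.2] 41.4 [0.5429 0.2592]
[320.6 284. ] 41.4 [0.5484 0.26  ]
[317.8 287.2] 42.1 [0.5512 0.2583]
[317.4 293.2] 47.8 [0.5562 0.2587]
[315.4 289.6] 44.7 [0.5534 0.2568]
[319.8 290.8] 46.0 [0.554  0.2602]
exp r 34.68641270563504 38.68869109474677
turn 0.01 shift [-0.95  0.06  0.39] t 31.3 gap 0.0293
```

Run:
```python
from h import *
o=[]
for n,c in(("wrist",(255,180,385,340)),("side",(222,205,302,285))):
    s=snapshot(n);f=s["frame"];b=cv2.resize(f[c[1]:c[3],c[0]:c[2]],(390,480) if n=="wrist" else (400,400),interpolation=2)
    k=b.shape[1]/(c[2]-c[0])
    for r,col in((.029,(255,0,0)),(.026,(0,255,0))):
        a=np.linspace(0,2*np.pi,60);pts=[((proj(s,[.537+r*np.cos(t),.257+r*np.sin(t),.25])-c[:2])*k).round().astype(int) for t in a]
        cv2.polylines(b,[np.array(pts)],True,col,1)
    cv2.circle(b,tuple(((proj(s,[.547,.257,.25])-c[:2])*k).astype(int).tolist()),2,(255,255,0),-1)
    cv2.circle(b,tuple(((proj(s,[.537,.257,.25])-c[:2])*k).astype(int).tolist()),2,(255,0,255),-1)
    o.append(cv2.copyMakeBorder(b,0,500-b.shape[0],0,5,0))
cv2.imwrite("pics/c12.png",np.hstack(o)[...,::-1])
```

```text
(no output)
```

View pics/c12.png

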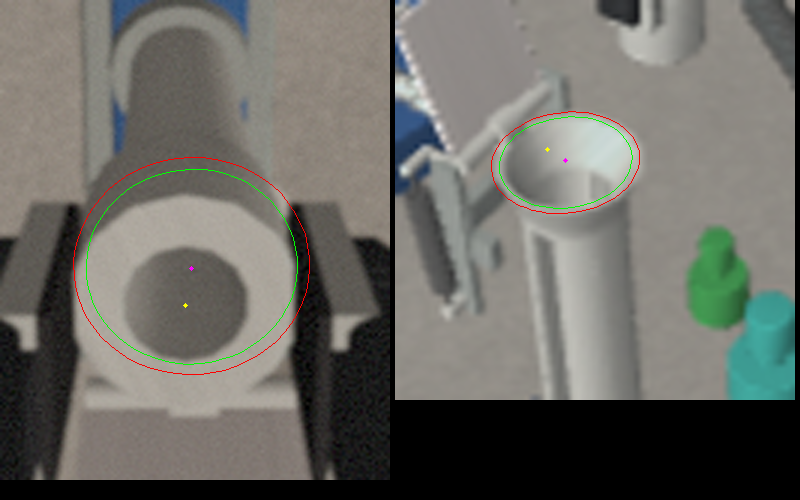

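The overlay at (0.537, 0.257) fits the rim in the side view: its centre is at (565,160) and the outer ellipse lies on the rim. Inserting now.

```bash
python3 -m inch '[[[-0.3,0.02,0],0,0],[[-0.35,0.02,0],0,0],[[-0.25,0.02,0],0,0],[[-0.05,0,0],0,0],[[0,-0.03,0.4],0,0],[[0,0,0.5],0,0],[[0,0,0.4],0,0],[[0,0,0.15],0,0],[[0,0,0],0,0],[[0,0,0],0,0]]'
python3 -c "
from h import *
go(.537,.257,.229)"
```

```text
time: 32.4
ee_pos: [0.5387, 0.2538, 0.249]
eef_rot: [-0.001, -0.069, 0.998, 0.011]
wrist_force: [1.3, -0.1, -1.5]
finger_gap: 0.0292
grasp_force: 59.5
turn -0.02 shift [0.03 0.06 0.4 ] t 32.4 gap 0.0292
```

```bash
python3 -m inch '[[[0.03,0.06,0.1],0,0],[[0,0,0.15],0,0],[[0,0,0.15],0,0],[[0,0,0],0,0]]'
python3 -m inch '[[[0,0,0],0,0.6],[[0,0,0],0,0.6],[[0,0,0],0,0.6],[[0,0,-0.3],0,0.6],[[0,0,-0.5],0,0.6],[[0,0,-0.6],0,0.6],[[0,0,-0.5],0,0.6]]'
cat > look.py <<'E'
from h import *
def bl(P,s):
    uv=proj(s,P);x,y=uv.astype(int);r=14
    g=s["frame"][max(0,y-r):y+r,x-r:x+r];return uv
s=snapshot("side");t=snapshot("top")
hsv=cv2.cvtColor(s["frame"],cv2.COLOR_RGB2HSV)
for n,P in dict(sp1=[.5425,-.118,.02],sp2=[.562,-.19,.02],sp3=[.578,-.265,.02],sp4=[.504,-.296,.02]).items():
    o=[]
    for c in(t,s):
        h=cv2.cvtColor(c["frame"],cv2.COLOR_RGB2HSV);x,y=proj(c,P).astype(int);b=h[y-4:y+5,x-4:x+5]
        o.append(round(float((b[...,1]<70).mean()),2))
    print(n,"white share top,side",o)
# tube through sight slot / inside mouth brightness
go(.562,-.19,.15)
E
python3 look.py
```

```text
time: 32.8
ee_pos: [0.5361, 0.2571, 0.2269]
eef_rot: [-0.002, -0.069, 0.998, 0.01]
wrist_force: [-0.0, 1.1, -1.1]
finger_gap: 0.0294
grasp_force: 59.5
time: 33.5
ee_pos: [0.537, 0.2551, 0.3248]
eef_rot: [-0.001, -0.069, 0.998, 0.011]
wrist_force: [1.2, 1.0, 0.5]
finger_gap: 0.0512
grasp_force: 0.0
sp1 white share top,side [0.0, 0.0]
sp2 white share top,side [0.75, 1.0]
sp3 white share top,side [0.84, 1.0]
sp4 white share top,side [0.85, 1.0]
turn -0.02 shift [ 0.76 -8.96  3.33] t 33.6 gap 0.0514
```

```bash
python3 -m inch '[[[0,-0.4,-0.2],0,0.6],[[0,-0.7,0],0,0.6],[[0.1,-0.9,0],0,0.6],[[0.1,-0.9,0],0,0.6],[[0.1,-0.9,0],0,0.6],[[0.1,-0.9,0.3],0,0.6],[[0.1,-0.9,0.6],0,0.6],[[0.1,-0.9,0.6],0,0.6],[[0.1,-0.9,0.6],0,0.6],[[0.06,-0.9,0.6],0,0.6],[[0,-0.5,0.5],0,0.6],[[0,-0.1,0.3],0,0.6]]'
cat > sp.py <<'E'
from h import *
import sys
P=list(map(float,sys.argv[1:3]))+[.034]
w=snapshot("wrist");g=cv2.GaussianBlur(cv2.cvtColor(w["frame"],cv2.COLOR_RGB2GRAY),(3,3),0)
uv=proj(w,P);x,y=uv.astype(int);r=45
b=g[y-r:y+r,x-r:x+r]
c=cv2.HoughCircles(cv2.resize(b,None,fx=3,fy=3,interpolation=2),cv2.HOUGH_GRADIENT,1.2,60,param1=80,param2=20,minRadius=25,maxRadius=110)
d=np.linalg.norm(np.array(w["position"])-P)
print("pred",uv.round(),"exp r",355*.0085/d,355*.016/d)
if c is not None:
  for a in c[0][:3]:print(np.r_[a[:2]/3+[x-r,y-r],a[2]/3].round(1).tolist(),atz(w,a[:2]/3+[x-r,y-r],.034).round(4)[:2])
go(P[0],P[1],-.007)
E
python3 sp.py .562 -.19
```

```text
time: 34.8
ee_pos: [0.5586, -0.1757, 0.1557]
eef_rot: [-0.002, -0.068, 0.998, 0.011]
wrist_force: [0.6, 0.3, -0.3]
finger_gap: 0.0513
grasp_force: 0.0
pred [296. 193.] exp r 10.043362085723698 18.905152161362256
[295.0, 194.2, 18.4] [ 0.5627 -0.1905]
turn -0.04 shift [-0.05 -0.39  3.21] t 34.9 gap 0.0507
```

```bash
python3 -m inch '[[[-0.06,-0.38,0],0,0.6],[[0,0,0.5],0,0.6],[[0,0,0.5],0,0.6],[[0,0,0.5],0,0.6],[[0,0,0.5],0,0.6],[[0,0,0.5],0,0.6],[[0,0,0.4],0,0.6],[[0,0,0.1],0,0.6],[[0,0,0],0,0.6]]' 60
python3 -c "
from h import *
go(.5625,-.1903,-.007)"
```

```text
time: 35.75
ee_pos: [0.5642, -0.1881, 0.0081]
eef_rot: [-0.002, -0.069, 0.998, 0.011]
wrist_force: [-0.7, -0.1, -0.2]
finger_gap: 0.0512
grasp_force: 0.0
turn -0.01 shift [ 0.04 -0.05  0.3 ] t 35.8 gap 0.0512
```

```bash
python3 -m inch '[[[0.04,-0.05,0.15],0,0.6],[[0,0,0.14],0,0.6],[[0,0,0],0,0],[[0,0,0],0,0],[[0,0,0],0,0],[[0,0,0],0,0],[[0,0,0],0,0]]' 60
python3 -m inch '[[[0,0,-0.3],0,0],[[0,0,-0.6],0,0],[[0,0,-0.7],0,0],[[0,0,-0.7],0,0],[[0,0,-0.7],0,0],[[0,0,-0.7],0,0],[[0,0,-0.7],0,0],[[0,0,-0.7],0,0],[[0,0,-0.7],0,0],[[0,0.2,-0.6],0,0],[[0,0.5,-0.3],0,0],[[0,0.7,0],0,0]]'
python3 -c "
from h import *
go(.537,.257,.31)"
```

```text
time: 36.45
ee_pos: [0.5628, -0.191, -0.0062]
eef_rot: [-0.001, -0.069, 0.998, 0.01]
wrist_force: [0.2, 0.0, 2.2]
finger_gap: 0.0292
grasp_force: 59.4
time: 37.65
ee_pos: [0.555, -0.1291, 0.3314]
eef_rot: [-0.0, -0.068, 0.998, 0.01]
wrist_force: [0.3, 0.4, -1.4]
finger_gap: 0.029
grasp_force: 59.5
turn -0.03 shift [-0.69  7.69  0.58] t 37.6 gap 0.029
```

```bash
python3 -m inch '[[[-0.06,0.7,0],0,0],[[-0.06,0.7,0],0,0],[[-0.06,0.7,0],0,0],[[-0.06,0.7,0],0,0],[[-0.06,0.7,0],0,0],[[-0.06,0.7,0],0,0],[[-0.06,0.7,0],0,0],[[-0.06,0.7,0],0,0],[[-0.06,0.7,0],0,0],[[-0.06,0.7,0],0,0],[[-0.06,0.5,0],0,0],[[0,0.1,0],0,0]]'
python3 -m inch '[[[0,0,0],0,0],[[0,0,0],0,0]]'
python3 -c "
from h import *
go(.537,.257,.229)"
```

```text
time: 38.85
ee_pos: [0.5344, 0.2545, 0.3375]
eef_rot: [-0.002, -0.07, 0.997, 0.011]
wrist_force: [0.7, -0.3, -2.0]
finger_gap: 0.0293
grasp_force: 59.5
time: 39.05
ee_pos: [0.5349, 0.2515, 0.338]
eef_rot: [-0.001, -0.069, 0.998, 0.01]
wrist_force: [-0.2, 0.2, -1.1]
finger_gap: 0.0293
grasp_force: 59.5
turn -0.02 shift [-0.06  0.06  2.18] t 39.0 gap 0.0293
```

```bash
python3 -m inch '[[[-0.06,0.06,0.2],0,0],[[0,0,0.4],0,0],[[0,0,0.4],0,0],[[0,0,0.4],0,0],[[0,0,0.3],0,0],[[0,0,0.1],0,0],[[0,0,0],0,0],[[0,0,0],0,0]]'
python3 -c "
from h import *
go(.537,.257,.229)"
```

```text
time: 39.85
ee_pos: [0.5373, 0.2573, 0.2486]
eef_rot: [-0.001, -0.069, 0.998, 0.011]
wrist_force: [0.3, -0.3, -0.1]
finger_gap: 0.0292
grasp_force: 59.5
turn -0.02 shift [ 0.01 -0.01  0.39] t 39.9 gap 0.0292
```

```bash
python3 -m inch '[[[0,0,0.2],0,0],[[0,0,0.19],0,0],[[0,0,0],0,0]]'
python3 -m inch '[[[0,0,0],0,0.6],[[0,0,0],0,0.6],[[0,0,0],0,0.6],[[0,0,-0.3],0,0.6],[[0,0,-0.5],0,0.6],[[0,0,-0.6],0,0.6],[[0,0,-0.6],0,0.6]]'
sed -i 's/^go(.*/go(.578,-.265,.15)/' look.py; python3 look.py
```

```text
time: 40.15
ee_pos: [0.5364, 0.2577, 0.2271]
eef_rot: [-0.002, -0.069, 0.998, 0.01]
wrist_force: [-0.6, 0.2, -0.5]
finger_gap: 0.029
grasp_force: 59.5
time: 40.85
ee_pos: [0.5371, 0.2557, 0.33]
eef_rot: [-0.001, -0.069, 0.998, 0.011]
wrist_force: [1.2, -1.0, 1.4]
finger_gap: 0.0511
grasp_force: 0.0
sp1 white share top,side [0.0, 0.0]
sp2 white share top,side [0.0, 0.0]
sp3 white share top,side [0.84, 1.0]
sp4 white share top,side [0.85, 1.0]
turn -0.02 shift [  0.66 -10.51   3.41] t 41.0 gap 0.0514
```

```bash
python3 -m inch '[[[0,-0.5,-0.1],0,0.6],[[0,-0.8,0],0,0.6],[[0.07,-0.95,0],0,0.6],[[0.07,-1,0],0,0.6],[[0.07,-1,0],0,0.6],[[0.07,-1,0.1],0,0.6],[[0.07,-1,0.5],0,0.6],[[0.07,-1,0.6],0,0.6],[[0.07,-1,0.6],0,0.6],[[0.07,-1,0.6],0,0.6],[[0.07,-0.8,0.6],0,0.6],[[0.03,-0.4,0.4],0,0.6]]'
python3 -m inch '[[[0,0,0],0,0.6]]' | head -2
python3 sp.py .578 -.265
```

```text
time: 42.15
ee_pos: [0.5732, -0.2381, 0.1663]
eef_rot: [-0.002, -0.068, 0.998, 0.011]
wrist_force: [0.8, 0.9, 0.7]
finger_gap: 0.0512
grasp_force: 0.0
time: 42.25
ee_pos: [0.5726, -0.2372, 0.1655]
pred [280. 191.] exp r 9.709163076304241 18.276071673043276
[278.4, 193.8, 17.7] [ 0.5803 -0.2662]
turn -0.03 shift [-0.03 -0.67  3.48] t 42.3 gap 0.051
```

```bash
python3 -m inch '[[[-0.03,-0.35,0],0,0.6],[[-0.03,-0.34,0],0,0.6],[[0,0,0.5],0,0.6],[[0,0,0.5],0,0.6],[[0,0,0.5],0,0.6],[[0,0,0.5],0,0.6],[[0,0,0.5],0,0.6],[[0,0,0.4],0,0.6],[[0,0,0.3],0,0.6],[[0,0,0],0,0.6],[[0,0,0],0,0.6]]' 60
python3 -c "
from h import *
go(.5795,-.266,-.007)"
```

```text
time: 43.4
ee_pos: [0.5819, -0.2652, 0.0095]
eef_rot: [-0.001, -0.069, 0.998, 0.01]
wrist_force: [-0.3, -0.5, 0.5]
finger_gap: 0.0511
grasp_force: 0.0
turn -0.01 shift [ 0.05 -0.02  0.33] t 43.4 gap 0.0511
```

```bash
python3 -m inch '[[[0.05,-0.02,0.17],0,0.6],[[0,0,0.16],0,0.6],[[0,0,0],0,0],[[0,0,0],0,0],[[0,0,0],0,0],[[0,0,0],0,0],[[0,0,0],0,0]]' 60
python3 -m inch '[[[0,0,-0.3],0,0],[[0,0,-0.6],0,0],[[0,0,-0.7],0,0],[[0,0,-0.7],0,0],[[0,0,-0.7],0,0],[[0,0,-0.7],0,0],[[0,0,-0.7],0,0],[[0,0.1,-0.7],0,0],[[0,0.3,-0.7],0,0],[[0,0.5,-0.6],0,0],[[0,0.7,-0.3],0,0],[[0,0.9,0],0,0]]'
python3 -c "
from h import *
go(.537,.257,.32)"
```

```text
time: 44.1
ee_pos: [0.5787, -0.2668, -0.0083]
eef_rot: [-0.001, -0.069, 0.998, 0.011]
wrist_force: [-0.6, -0.3, -1.0]
finger_gap: 0.0292
grasp_force: 59.3
time: 45.3
ee_pos: [0.5634, -0.15, 0.3308]
eef_rot: [0.0, -0.068, 0.998, 0.01]
wrist_force: [1.2, 0.4, -1.7]
finger_gap: 0.0291
grasp_force: 59.6
turn -0.03 shift [-0.58  8.13  0.38] t 45.3 gap 0.0291
```

```bash
python3 -m inch '[[[-0.06,0.8,0],0,0],[[-0.06,0.8,0],0,0],[[-0.06,0.8,0],0,0],[[-0.06,0.8,0],0,0],[[-0.06,0.8,0],0,0],[[-0.06,0.8,0],0,0],[[-0.06,0.8,0],0,0],[[-0.06,0.8,0],0,0],[[-0.05,0.8,0],0,0],[[-0.05,0.6,0],0,0],[[0,0.3,0],0,0],[[0,0.03,0],0,0]]'
python3 -m inch '[[[0,0,0],0,0],[[0,0,0],0,0]]' |head -2
python3 -c "
from h import *
go(.537,.257,.249)"
```

```text
time: 46.5
ee_pos: [0.5354, 0.2578, 0.3376]
eef_rot: [-0.001, -0.07, 0.997, 0.011]
wrist_force: [-0.1, 0.4, -1.8]
finger_gap: 0.0294
grasp_force: 59.6
time: 46.7
ee_pos: [0.5359, 0.2554, 0.3379]
turn -0.03 shift [-0.03 -0.01  1.78] t 46.7 gap 0.0294
```

```bash
python3 -m inch '[[[-0.03,-0.01,0.2],0,0],[[0,0,0.4],0,0],[[0,0,0.4],0,0],[[0,0,0.4],0,0],[[0,0,0.3],0,0],[[0,0,0.1],0,0],[[0,0,0],0,0],[[0,0,0],0,0]]'
python3 -c "
from h import *
go(.537,.257,.229)"
```

```text
time: 47.5
ee_pos: [0.5373, 0.2578, 0.2487]
eef_rot: [-0.001, -0.069, 0.998, 0.011]
wrist_force: [-0.8, -0.4, -0.7]
finger_gap: 0.0294
grasp_force: 59.6
turn -0.02 shift [ 0.01 -0.02  0.39] t 47.5 gap 0.0294
```

```bash
python3 -m inch '[[[0,-0.02,0.2],0,0],[[0,0,0.19],0,0],[[0,0,0],0,0]]'
python3 -m inch '[[[0,0,0],0,0.6],[[0,0,0],0,0.6],[[0,0,0],0,0.6],[[0,0,-0.3],0,0.6],[[0,0,-0.5],0,0.6],[[0,0,-0.6],0,0.6],[[0,0,-0.6],0,0.6]]'
sed -i 's/^go(.*/go(.504,-.296,.15)/' look.py; python3 look.py
```

```text
time: 47.8
ee_pos: [0.5363, 0.2574, 0.2268]
eef_rot: [-0.002, -0.069, 0.998, 0.01]
wrist_force: [1.0, -0.1, -1.5]
finger_gap: 0.0295
grasp_force: 59.6
time: 48.5
ee_pos: [0.5371, 0.2554, 0.3297]
eef_rot: [-0.001, -0.069, 0.998, 0.011]
wrist_force: [0.5, -0.6, 0.2]
finger_gap: 0.0511
grasp_force: 0.0
sp1 white share top,side [0.0, 0.0]
sp2 white share top,side [0.0, 0.0]
sp3 white share top,side [0.0, 0.0]
sp4 white share top,side [0.85, 1.0]
turn -0.02 shift [  2.21 -10.91   3.39] t 48.6 gap 0.0508
```

```bash
python3 -m inch '[[[0,-0.5,-0.1],0,0.6],[[0.1,-0.8,0],0,0.6],[[0.2,-0.95,0],0,0.6],[[0.23,-1,0],0,0.6],[[0.23,-1,0],0,0.6],[[0.23,-1,0.1],0,0.6],[[0.23,-1,0.5],0,0.6],[[0.23,-1,0.6],0,0.6],[[0.23,-1,0.6],0,0.6],[[0.23,-1,0.6],0,0.6],[[0.23,-0.9,0.6],0,0.6],[[0.2,-0.7,0.4],0,0.6]]'
python3 -m inch '[[[0,-0.2,0],0,0.6],[[0,0,0],0,0.6]]' | head -2
python3 sp.py .504 -.296
```

```text
time: 49.8
ee_pos: [0.4981, -0.2574, 0.1714]
eef_rot: [-0.002, -0.069, 0.998, 0.011]
wrist_force: [0.6, -0.0, -1.5]
finger_gap: 0.0515
grasp_force: 0.0
time: 50.0
ee_pos: [0.5003, -0.2664, 0.1726]
pred [279. 187.] exp r 9.507918776715234 17.89725887381691
[277.8, 189.8, 17.8] [ 0.5066 -0.297 ]
turn -0.02 shift [ 0.01 -0.69  3.59] t 50.0 gap 0.0512
```

```bash
python3 -m inch '[[[-0.02,-0.35,0],0,0.6],[[-0.02,-0.35,0],0,0.6],[[0,0,0.5],0,0.6],[[0,0,0.5],0,0.6],[[0,0,0.5],0,0.6],[[0,0,0.5],0,0.6],[[0,0,0.5],0,0.6],[[0,0,0.5],0,0.6],[[0,0,0.3],0,0.6],[[0,0,0],0,0.6],[[0,0,0],0,0.6]]' 60
python3 -c "
from h import *
go(.5055,-.2965,-.007)"
```

```text
time: 51.15
ee_pos: [0.5074, -0.2965, 0.0081]
eef_rot: [-0.001, -0.069, 0.998, 0.01]
wrist_force: [-0.3, 0.0, 1.0]
finger_gap: 0.0512
grasp_force: 0.0
turn -0.01 shift [ 0.04 -0.    0.3 ] t 51.1 gap 0.0512
```

```bash
python3 -m inch '[[[0.04,0,0.15],0,0.6],[[0,0,0.14],0,0.6],[[0,0,0],0,0],[[0,0,0],0,0],[[0,0,0],0,0],[[0,0,0],0,0],[[0,0,0],0,0]]' 60
python3 -m inch '[[[0,0,-0.3],0,0],[[0,0,-0.6],0,0],[[0,0,-0.7],0,0],[[0,0,-0.7],0,0],[[0,0,-0.7],0,0],[[0,0,-0.7],0,0],[[0,0,-0.7],0,0],[[0,0.1,-0.7],0,0],[[0,0.3,-0.7],0,0],[[0,0.5,-0.6],0,0],[[0,0.7,-0.3],0,0],[[0,0.9,0],0,0]]'
python3 -c "
from h import *
go(.537,.257,.325)"
```

```text
time: 51.85
ee_pos: [0.5046, -0.2965, -0.0072]
eef_rot: [-0.001, -0.069, 0.998, 0.01]
wrist_force: [-0.8, 0.2, 0.9]
finger_gap: 0.0295
grasp_force: 59.3
time: 53.05
ee_pos: [0.4891, -0.1797, 0.3318]
eef_rot: [-0.0, -0.068, 0.998, 0.01]
wrist_force: [1.1, 0.3, -1.6]
finger_gap: 0.029
grasp_force: 59.5
turn -0.03 shift [-2.14  8.52  0.3 ] t 53.0 gap 0.029
```

```bash
python3 -m inch '[[[-0.2,0.9,0],0,0],[[-0.2,0.9,0],0,0],[[-0.2,0.9,0],0,0],[[-0.2,0.9,0],0,0],[[-0.2,0.9,0],0,0],[[-0.2,0.9,0],0,0],[[-0.2,0.8,0],0,0],[[-0.2,0.8,0],0,0],[[-0.2,0.7,0],0,0],[[-0.2,0.5,0],0,0],[[-0.13,0.3,0],0,0],[[0,0,0],0,0]]'
python3 -m inch '[[[0,0,0],0,0],[[0,0,0],0,0]]' |head -2
python3 -c "
from h import *
go(.537,.257,.249)"
```

```text
time: 54.25
ee_pos: [0.5358, 0.2576, 0.3384]
eef_rot: [-0.002, -0.07, 0.997, 0.011]
wrist_force: [0.6, -0.0, -1.6]
finger_gap: 0.0292
grasp_force: 59.6
time: 54.45
ee_pos: [0.5356, 0.2551, 0.3394]
turn -0.02 shift [-0.03 -0.01  1.81] t 54.5 gap 0.0298
```

```bash
python3 -m inch '[[[-0.03,-0.01,0.2],0,0],[[0,0,0.4],0,0],[[0,0,0.4],0,0],[[0,0,0.4],0,0],[[0,0,0.4],0,0],[[0,0,0],0,0],[[0,0,0.2],0,0],[[0,0,0.19],0,0],[[0,0,0],0,0]]'
python3 -m inch '[[[0,0,0],0,0.6],[[0,0,0],0,0.6],[[0,0,0],0,0.6],[[0,0,-0.3],0,0.6],[[0,0,-0.5],0,0.6],[[0,0,-0.6],0,0.6],[[0,0,-0.6],0,0.6]]'
cat > fol.py <<'E'
from h import *
t=snapshot("top");s=snapshot("side")
def brass(c,P):
    h=cv2.cvtColor(c["frame"],cv2.COLOR_RGB2HSV);m=((h[...,0]>12)&(h[...,0]<25)&(h[...,1]>100)).astype(np.uint8)
    n,l,st,ce=cv2.connectedComponentsWithStats(m);uv=proj(c,P);i=[k for k in range(1,n) if np.linalg.norm(ce[k]-uv)<12 and st[k,4]>15];return [(ce[k].round(1),st[k].tolist()) for k in i],uv.round(1)
P=[.541,.0655,.03]
print(brass(t,P));print(brass(s,P))
r=brass(t,P)[0]
if r:print(atz(t,r[0][0],.045))
for n,P in dict(sp1=[.5425,-.118,.02],sp2=[.562,-.19,.02],sp3=[.578,-.265,.02],sp4=[.504,-.296,.02]).items():
    h=cv2.cvtColor(s["frame"],cv2.COLOR_RGB2HSV);x,y=proj(s,P).astype(int);print(n,(h[y-4:y+5,x-4:x+5,1]<70).mean())
go(.541,.065,.15)
E
python3 fol.py
```

```text
time: 55.35
ee_pos: [0.5366, 0.2576, 0.2289]
eef_rot: [-0.002, -0.069, 0.998, 0.01]
wrist_force: [0.6, -0.2, -0.8]
finger_gap: 0.0295
grasp_force: 59.6
time: 56.05
ee_pos: [0.537, 0.2557, 0.3311]
eef_rot: [-0.001, -0.069, 0.998, 0.011]
wrist_force: [0.8, -0.2, -0.0]
finger_gap: 0.051
grasp_force: 0.0
([(array([316.7, 209.5]), [312, 205, 10, 10, 72])], array([316.9, 209.9]))
([(array([314.1, 262.1]), [309, 252, 12, 20, 182])], array([315.2, 259.4]))
[0.54167541 0.06608037 0.045     ]
sp1 0.0
sp2 0.0
sp3 0.0
sp4 0.0
turn -0.02 shift [ 0.48 -3.87  3.58] t 56.1 gap 0.0513
```

```bash
python3 -m inch '[[[0,-0.5,0],0,0.6],[[0.1,-0.6,0],0,0.6],[[0.1,-0.7,0.1],0,0.6],[[0.1,-0.7,0.4],0,0.6],[[0.1,-0.6,0.5],0,0.6],[[0.08,-0.5,0.5],0,0.6],[[0,-0.27,0.5],0,0.6],[[0,0,0.5],0,0.6],[[0,0,0.5],0,0.6],[[0,0,0.4],0,0.6],[[0,0,0],0,0.6]]' 60
python3 - <<'E'
from h import *
w=snapshot("wrist");P=[.541,.0655,.051];uv=proj(w,P);x,y=uv.astype(int);r=40
f=w["frame"][y-r:y+r,x-r:x+r];h=cv2.cvtColor(f,cv2.COLOR_RGB2HSV)
m=((h[...,0]>12)&(h[...,0]<25)&(h[...,1]>100)).astype(np.uint8);M=cv2.moments(m,True);print("mask c",M["m10"]/M["m00"]+x-r,M["m01"]/M["m00"]+y-r,M["m00"])
g=cv2.GaussianBlur(cv2.cvtColor(f,cv2.COLOR_RGB2GRAY),(3,3),0)
d=np.linalg.norm(np.array(w["position"])-P);print(uv,"exp r",355*.009/d,"body r",355*.016/(d+.025))
for lo,hi in((22,40),(40,70)):
  c=cv2.HoughCircles(cv2.resize(g,None,fx=3,fy=3,interpolation=2),cv2.HOUGH_GRADIENT,1.2,20,param1=60,param2=15,minRadius=lo,maxRadius=hi)
  if c is not None:
    for a in c[0][:3]:
      q=a[:2]/3+[x-r,y-r];print(q.round(1),(a[2]/3).round(1),atz(w,q,.051).round(4)[:2],atz(w,q,.026).round(4)[:2])
go(.541,.0655,.03)
E
```

```text
time: 57.25
ee_pos: [0.5379, 0.0645, 0.1534]
eef_rot: [-0.003, -0.069, 0.998, 0.011]
wrist_force: [-0.7, 0.6, 0.5]
finger_gap: 0.0513
grasp_force: 0.0
mask c 315.1362372567192 194.37534754402225 1079.0
[314.18761339 201.08887292] exp r 11.329227050457852 body r 18.500788370875615
[315.8 199.2] 10.1 [0.5393 0.0666] [0.5452 0.0679]
[314.6 187.6] 13.1 [0.5301 0.0643] [0.5352 0.0655]
[317.4 206. ] 12.7 [0.5447 0.0686] [0.5511 0.0701]
[315.  190.4] 16.1 [0.5323 0.065 ] [0.5376 0.0662]
[315.4 198.4] 19.1 [0.5387 0.0662] [0.5446 0.0675]
[317.8 209.2] 15.9 [0.5472 0.0693] [0.5539 0.0709]
turn -0.02 shift [-0.06 -0.04  2.5 ] t 57.3 gap 0.0512
```

```bash
python3 -m inch '[[[-0.05,-0.04,0.5],0,0.6],[[0,0,0.5],0,0.6],[[0,0,0.5],0,0.6],[[0,0,0.5],0,0.6],[[0,0,0.4],0,0.6],[[0,0,0.2],0,0.6],[[0,0,0],0,0.6],[[0,0,0],0,0.6]]' 60
python3 -c "
from h import *
go(.5405,.066,.001)"
```

```text
time: 58.1
ee_pos: [0.5424, 0.0655, 0.0268]
eef_rot: [-0.001, -0.069, 0.998, 0.01]
wrist_force: [-0.4, 0.9, -0.2]
finger_gap: 0.051
grasp_force: 0.0
turn -0.01 shift [0.04 0.   0.52] t 58.1 gap 0.051
```

```bash
python3 -m inch '[[[0.04,0,0.2],0,0.6],[[0,0,0.2],0,0.6],[[0,0,0.1],0,0.5],[[0,0,0],0,0],[[0,0,0],0,0],[[0,0,0],0,0],[[0,0,0],0,0],[[0,0,0],0,0]]' 60
python3 -m inch '[[[0,0,-0.3],0,0],[[0,0,-0.6],0,0],[[0,0,-0.7],0,0],[[0,0,-0.7],0,0],[[0,0,-0.7],0,0],[[0,0,-0.7],0,0],[[0,0,-0.7],0,0],[[0,0,-0.7],0,0],[[0,0,-0.7],0,0],[[0,0,-0.4],0,0],[[0,0,0],0,0]]'
python3 - <<'E'
from h import *
s=snapshot("side");P=np.array(state()["ee_pos"])
h=cv2.cvtColor(s["frame"],cv2.COLOR_RGB2HSV);m=((h[...,0]>12)&(h[...,0]<25)&(h[...,1]>100)).astype(np.uint8)
n,l,st,ce=cv2.connectedComponentsWithStats(m)
for k in range(1,n):
    if st[k,4]>25:print(st[k].tolist(),ce[k].round())
print(proj(s,P),proj(s,P+[0,0,.03]),proj(s,[.541,.066,.03]))
go(.537,.257,.325)
E
```

```text
time: 58.9
ee_pos: [0.5396, 0.0657, 0.0007]
eef_rot: [-0.001, -0.069, 0.998, 0.011]
wrist_force: [-0.7, -0.1, -1.9]
finger_gap: 0.0156
grasp_force: 58.5
time: 60.0
ee_pos: [0.5416, 0.0592, 0.3129]
eef_rot: [0.001, -0.069, 0.998, 0.01]
wrist_force: [0.7, -0.2, -2.3]
finger_gap: 0.0158
grasp_force: 58.8
[371, 3, 60, 120, 4558] [404.  67.]
[310, 155, 15, 15, 168] [317. 163.]
[254, 174, 16, 12, 61] [261. 180.]
[263, 180, 24, 14, 95] [275. 188.]
[331, 233, 17, 28, 348] [339. 248.]
[318.68054805 167.90130332] [318.94542821 156.13804859] [315.05814483 259.50047095]
turn -0.02 shift [-0.46  3.93 -0.2 ] t 60.0 gap 0.0158
```

```bash
python3 -m inch '[[[0,0.2,-0.3],0,0],[[-0.06,0.4,-0.1],0,0],[[-0.06,0.5,0],0,0],[[-0.06,0.5,0],0,0],[[-0.06,0.5,0],0,0],[[-0.06,0.5,0],0,0],[[-0.06,0.5,0],0,0],[[-0.06,0.4,0],0,0],[[-0.04,0.3,0],0,0],[[0,0.12,0],0,0],[[0,0,0],0,0],[[0,0,0],0,0]]'
python3 -c "
from h import *
go(.537,.257,.25)"
```

```text
time: 61.25
ee_pos: [0.5367, 0.2555, 0.3345]
eef_rot: [-0.001, -0.069, 0.998, 0.01]
wrist_force: [-0.8, -1.4, -2.1]
finger_gap: 0.0155
grasp_force: 58.7
turn -0.02 shift [-0.01 -0.01  1.69] t 61.2 gap 0.0155
```

```bash
python3 -m inch '[[[-0.01,-0.01,0.3],0,0],[[0,0,0.4],0,0],[[0,0,0.4],0,0],[[0,0,0.4],0,0],[[0,0,0.19],0,0],[[0,0,0],0,0],[[0,0,0.15],0,0],[[0,0,0.15],0,0],[[0,0,0],0,0]]'
python3 -c "
from h import *
go(.537,.257,.234)"
```

```text
time: 62.15
ee_pos: [0.5363, 0.2575, 0.2346]
eef_rot: [-0.002, -0.069, 0.998, 0.01]
wrist_force: [-3.0, -1.1, -3.0]
finger_gap: 0.016
grasp_force: 59.0
turn -0.02 shift [-0.01 -0.01  0.01] t 62.1 gap 0.016
```

```bash
python3 -m inch '[[[0,0,0.07],0,0],[[0,0,0.07],0,0],[[0,0,0],0,0]]'
python3 -m inch '[[[0,0,0],0,0.4],[[0,0,0],0,0.5],[[0,0,0],0,0.5],[[0,0,-0.3],0,0.5],[[0,0,-0.5],0,0.5],[[0,0,-0.6],0,0.5],[[0,0,-0.6],0,0.5],[[0,0,0],0,0.5]]'
python3 - <<'E'
from h import *
s=snapshot("side");w=snapshot("wrist")
for n,c in(("side",s),("wrist",w)):
    h=cv2.cvtColor(c["frame"],cv2.COLOR_RGB2HSV);m=((h[...,0]>12)&(h[...,0]<25)&(h[...,1]>100)).astype(np.uint8)
    k,l,st,ce=cv2.connectedComponentsWithStats(m)
    print(n,[(st[i].tolist(),ce[i].round().tolist()) for i in range(1,k) if st[i,4]>15])
print("mouth side",proj(s,[.537,.257,.25]),"tube mid",proj(s,[.537,.257,.18]),"wrist mouth",proj(w,[.537,.257,.25]),proj(w,[.537,.257,.21]))
# sight slot colour profile on +y side: column of points
for z in(.05,.08,.11,.14,.165,.175,.185,.195,.205,.22):
    x,y=proj(s,[.537-.0029,.257+.0205,z]).round().astype(int);print(z,s["frame"][y,x].tolist(),end=" ")
E
```

```text
time: 62.45
ee_pos: [0.536, 0.2576, 0.228]
eef_rot: [-0.002, -0.069, 0.998, 0.01]
wrist_force: [-4.6, -2.4, -2.4]
finger_gap: 0.0156
grasp_force: 59.6
time: 63.25
ee_pos: [0.5383, 0.2561, 0.3318]
eef_rot: [0.002, -0.069, 0.998, 0.011]
wrist_force: [0.7, 1.5, 0.4]
finger_gap: 0.0429
grasp_force: 0.0
side [([371, 29, 72, 94, 4100], [405.0, 77.0]), ([263, 180, 24, 14, 95], [275.0, 188.0]), ([331, 233, 17, 28, 349], [339.0, 248.0]), ([252, 257, 3, 15, 29], [253.0, 264.0])]
wrist [([77, 103, 57, 35, 1547], [106.0, 120.0]), ([297, 174, 35, 28, 747], [314.0, 187.0]), ([23, 308, 52, 41, 591], [52.0, 327.0]), ([55, 340, 8, 14, 71], [58.0, 346.0]), ([33, 356, 17, 7, 76], [41.0, 359.0])]
mouth side [256.08351069 237.18550308] tube mid [258.66160007 261.64955221] wrist mouth [315.36720412 202.23854726] [314.38909763 190.22932082]
0.05 [149, 153, 150] 0.08 [165, 165, 159] 0.11 [166, 165, 161] 0.14 [175, 175, 169] 0.165 [180, 179, 174] 0.175 [203, 165, 106] 0.185 [181, 154, 112] 0.195 [197, 162, 109] 0.205 [157, 142, 117] 0.22 [119, 119, 116]
```

The brass is visible through the sight slot at z 0.175–0.205, directly on top of the grey stack, so the follower is seated on four spacers. Next, behind the open cover to push it shut.

```bash
python3 -m inch '[[[0,0,-0.5],0,0],[[0,0,-0.5],0,0],[[-0.2,0,0],0,0],[[-0.5,0,0],0,0],[[-0.5,0,0],0,0],[[-0.5,0,0],0,0],[[-0.4,0,0],0,0],[[-0.1,0,0],0,0],[[0,0,0],0,0]]' 40
python3 -c "
from h import *
go(.646,.272,.272)"
```

```text
time: 64.25
ee_pos: [0.6363, 0.2671, 0.3705]
eef_rot: [0.001, -0.069, 0.998, 0.011]
wrist_force: [0.4, -0.3, 0.4]
finger_gap: 0.0002
grasp_force: 0.0
turn -0.02 shift [-0.2   0.03  1.97] t 64.2 gap 0.0002
```

```bash
python3 -m inch '[[[-0.25,0.03,0],0,0],[[0,0,0.4],0,0],[[0,0,0.5],0,0],[[0,0,0.5],0,0],[[0,0,0.4],0,0],[[0,0,0.15],0,0],[[0,0,0],0,0]]'
python3 -m inch '[[[0.2,0,0],0,0],[[0.2,0,0],0,0],[[0.2,0,0],0,0],[[0.2,0,0],0,0]]'
```

```text
time: 64.95
ee_pos: [0.6456, 0.2714, 0.2764]
eef_rot: [0.005, -0.069, 0.998, 0.012]
wrist_force: [-0.5, -0.0, 0.5]
finger_gap: 0.0001
grasp_force: 0.0
time: 65.35
ee_pos: [0.6076, 0.2662, 0.2778]
eef_rot: [0.007, -0.069, 0.998, 0.013]
wrist_force: [1.5, 0.5, 2.5]
finger_gap: -0.0001
grasp_force: 1.1
```

```bash
python3 -m inch '[[[0.2,0,0],0,0],[[0.2,0,0],0,0],[[0.2,0,0],0,0],[[0.2,0,0],0,0],[[0.2,0,0],0,0],[[0,0,0],0,0],[[0,0,0],0,0],[[0,0,0],0,0]]'
cat > fl.py <<'E'
from h import *
s=snapshot("side");w=snapshot("wrist")
for n,P in dict(shutknob=[.5006,.252,.274],openknob=[.6132,.2677,.311]).items():
    for c,cn in((s,"side"),(w,"wrist")):
        x,y=proj(c,P).round().astype(int);b=c["frame"][max(0,y-2):y+3,max(0,x-2):x+3]
        print(n,cn,(x,y),b.mean((0,1)).round() if b.size else None)
x,y=proj(s,[.537,.257,.2535]).astype(int);print("plate",s["frame"][y-3:y+4,x-3:x+4].mean((0,1)),s["frame"][y-3:y+4,x-3:x+4].std())
go(.537,.257,.37)
E
python3 fl.py
```

```text
time: 66.15
ee_pos: [0.5582, 0.2592, 0.2755]
eef_rot: [0.006, -0.069, 0.998, 0.013]
wrist_force: [0.5, 0.6, -0.0]
finger_gap: 0.0003
grasp_force: 0.0
shutknob side (np.int64(270), np.int64(235)) [44. 45. 46.]
shutknob wrist (np.int64(318), np.int64(128)) [31. 30. 30.]
openknob side (np.int64(222), np.int64(200)) [ 61.  98. 149.]
openknob wrist (np.int64(320), np.int64(386)) [21. 22. 21.]
plate [216.16326531 209.93877551 205.63265306] 4.381353765362033
turn -0.02 shift [ 0.4   0.06 -1.9 ] t 66.2 gap 0.0002
```

The knob is at its shut position in both views and the plate lies level over the mouth. I'll retreat upward and hand in.

```bash
python3 -m inch '[[[0,0,-0.4],0,0],[[0,0,-0.5],0,0],[[0,0,-0.5],0,0],[[0,0,-0.5],0,0],[[0,0,0],0,0],[[0,0,0],0,0]]'
python3 fl.py && python3 -c "
from h import *
print(hand_in())"
```

```text
time: 66.85
ee_pos: [0.5571, 0.2568, 0.3698]
eef_rot: [0.006, -0.069, 0.998, 0.013]
wrist_force: [0.3, -0.3, -0.1]
finger_gap: -0.0003
grasp_force: 0.0
shutknob side (np.int64(270), np.int64(235)) [45. 46. 47.]
shutknob wrist (np.int64(317), np.int64(122)) [31. 30. 30.]
openknob side (np.int64(222), np.int64(200)) [ 62. 100. 152.]
openknob wrist (np.int64(319), np.int64(288)) [71. 67. 64.]
plate [218.87755102 213.59183673 209.83673469] 3.755693535195173
turn -0.02 shift [ 0.39  0.06 -0.02] t 67.0 gap -0.0001
the job is handed in; nothing more can be done
None
```

I handed the job in at 67 s with all four short spacers down the tube, the small brass follower on top of them knob up, and the cover shut; the first tries at opening it slipped and it fell shut again, and the hand-in call returned no verdict.

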